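# Comb loose shaft pins into the grooves of a spares tray

## Task

Take the hand rake from its leaning rest and comb it across the grooved tray until all three loose steel pins lie down in the grooves; move the pins only with the rake, never with the gripper. Then stand the rake back in its rest, tines down and fully home, and let go, leaving the gear, the bearing and the gearbox where they are.

Things in the scene. Friction and masses are not known exactly. Their poses are not given: they have to be found in the camera images.
- rake: hand rake, 0.3 kg, 150 mm long, front and back alike. Origin amid the tine tips; z up to the grip, y along the tine row, x normal to its flat. Five steel tines 8 mm thick at y = 0, +-19, +-38 mm, free for z = 0 to 30; head bar 84 (y) x 16 (x) mm, z = 30 to 46; flat stem 34 (y) x 16 (x) mm up to the grip board. At the start it stands tines down in the rest, leaning 35 deg from vertical
- rake_grip (a point): centre of the rake's wooden grip board, 127 mm up the rake's z axis (axes as the rake's); board 92 (y) x 18 (x) x 46 (z) mm, z = 104 to 150 mm of the rake. Pinch it across its 18 mm thickness. In the rest the board is free all round
- rest_slot (a point): the rake's seat: origin and axes of the rake when fully home (z up along the leaning rake, x normal, on its upper side). In this frame, mm: floor z = 0; back plate under the rake, face x = -8, up to z = 94; front lip, face x = 16, 22 high; side cheeks, faces y = +-47, up to z = 52. Open along +z: slide the rake in and out along z. A released rake lies on the back plate
- rest: dark steel rake rest fixed to the bench, base plate 130 x 110 mm, about 105 mm high. Origin on the bench; the rake's top leans towards the rest's own -x (roughly towards the robot); the seat lies at x = 50, z = 26 mm
- tray: grey plastic tray fixed to the bench, 205 (x) x 112 (y) x 34 mm high, origin at the centre of its underside. Inside 193 x 100 mm, floor z = 4, walls 6 thick. Eight grooves along y, 18 wide, pitch 25, centres x = -87.5 to +87.5. At the start the pins lie between x = -78 and +82 mm: a strip at the -x end is free for lowering the tines behind them
- ridge_tops (a point): point 19 mm above the tray's origin, level with the tops of the seven flat ridges (7 mm wide) between the grooves; axes as the tray's. A pin in a groove stands only 1 mm above this level. Tine tips carried about 4 mm above it clear settled pins and, moved along the tray's x, from the -x end to the +x end, push loose pins square and into the grooves
- pin0: loose steel pin 1 of 3 (all alike), 80 mm long, 16 mm diameter, round ends, 120 g. Origin at its centre, x along the pin. At the start it lies on the tray's ridges (centre 27 mm above the tray's underside), 36 to 52 deg askew to the grooves; settled in a groove its centre is 12 mm above the tray's underside
- pin1: loose steel pin 2 of 3 (all alike), 80 mm long, 16 mm diameter, round ends, 120 g. Origin at its centre, x along the pin. At the start it lies on the tray's ridges (centre 27 mm above the tray's underside), 36 to 52 deg askew to the grooves; settled in a groove its centre is 12 mm above the tray's underside
- pin2: loose steel pin 3 of 3 (all alike), 80 mm long, 16 mm diameter, round ends, 120 g. Origin at its centre, x along the pin. At the start it lies on the tray's ridges (centre 27 mm above the tray's underside), 36 to 52 deg askew to the grooves; settled in a groove its centre is 12 mm above the tray's underside
- gear: bystander: dark steel gear blank lying flat, 90 mm diameter, 34 mm high with its hub; origin at the centre of its underside
- bearing: bystander: steel bearing ring lying flat, 52 mm diameter, 16 mm high; origin at the centre of its underside
- gearbox: bystander: blue gearbox 90 x 80 x 75 mm with a flange and shaft stub reaching 87 mm to its +x side; origin under the centre of the box
Things that resemble listed ones, but are neither listed nor needed, are in the scene too. There is more than one size of the rake; the job needs the largest.

How it is judged:
On the way, in this order (a step that is already met when the one before it is completed fails the run):
1. the rake is lifted out of its rest (distance between rake and rest_slot above 0.1 m), for 0.1 s.
2. all three pins lie in grooves of the tray, with the rake still out of its rest (z of pin0 in the frame of tray between 0.005 and 0.0155 m and x of pin0 in the frame of tray between -0.0965 and 0.0965 m and y of pin0 in the frame of tray between -0.05 and 0.05 m and angle between the x axis of each of pin0, pin1, pin2 and the y axis of tray, either way round below 0.08 rad and z of pin1 in the frame of tray between 0.005 and 0.0155 m and x of pin1 in the frame of tray between -0.0965 and 0.0965 m and y of pin1 in the frame of tray between -0.05 and 0.05 m and z of pin2 in the frame of tray between 0.005 and 0.0155 m and x of pin2 in the frame of tray between -0.0965 and 0.0965 m and y of pin2 in the frame of tray between -0.05 and 0.05 m and distance between rake and rest_slot above 0.1 m), for 0.2 s.
At the end, for the whole second after the job is handed in: All three pins lie in grooves of the tray (centre less than 15.5 mm above the tray's underside, within 0.08 rad of the groove direction), at rest; the rake stands released in its rest, tines down, its tip point within 12 mm of the seat and its axis within 0.1 rad of the seat's axis, at rest (z of pin0 in the frame of tray between 0.005 and 0.0155 m and x of pin0 in the frame of tray between -0.0965 and 0.0965 m and y of pin0 in the frame of tray between -0.05 and 0.05 m and angle between the x axis of each of pin0, pin1, pin2 and the y axis of tray, either way round below 0.08 rad and z of pin1 in the frame of tray between 0.005 and 0.0155 m and x of pin1 in the frame of tray between -0.0965 and 0.0965 m and y of pin1 in the frame of tray between -0.05 and 0.05 m and z of pin2 in the frame of tray between 0.005 and 0.0155 m and x of pin2 in the frame of tray between -0.0965 and 0.0965 m and y of pin2 in the frame of tray between -0.05 and 0.05 m and linear speed of each of pin0, pin1, pin2, rake below 0.02 m/s and distance between rake and rest_slot below 0.012 m and angle between the z axis of rake and the z axis of rest_slot, either way round below 0.1 rad); the robot touches nothing.
It fails at once if the gripper or arm touches a pin (contact force between any of the fingers, the arm and pin0 above 0.5 N or contact force between any of the fingers, the arm and pin1 above 0.5 N or contact force between any of the fingers, the arm and pin2 above 0.5 N).
It fails at once if the gear, the bearing or the gearbox is moved more than 20 mm (distance of any of gear, bearing, gearbox from where it was at the start of the episode above 0.02 m).
It also fails if it takes over 64 s, if anything falls off the work surface, if the arm or the gripper's body presses on something with over 40 N, if the wrist force passes 120 N, or if a joint passes its speed limit or range.

## Robot

A 6-joint arm with a two-finger parallel gripper is mounted at the origin on the work surface. World frame = base frame: x ahead of the robot, y to its left, z up, the work surface at z = 0. Lengths are in m, angles in rad, forces in N, time in s.
With the tool pointing down it reaches from about 0.425 to 0.95 m from the base axis. Payload 3.5 kg.
Tool frame: the origin (TCP) lies at the very end of the fingers, on their centre line; the grasp point (between the pads) lies behind it (ctrl.grasp_offset is the z of the grasp point in the tool frame, in m); z points along the fingers, x is the direction in which the jaws open and shut, and the axes are right-handed (so a half turn about z gives the same grasp; the last joint's range is limited). The gripper opens to 85 mm and grips with 20 to 120 N. Pads are 22 mm wide; open, the fingers measure 114 mm over their backs; the gripper's body (76 mm by 85 mm) begins 54 mm behind the grasp point. The pads swing forward as they close: fully open they stand 13 mm farther back than shut.
Start: joints at [-1.446, 0.286, 1.577, -0, 1.279, -0.15], TCP at [0.183, -0.65, 0.231] pointing down, gripper open.
Joint ranges: [-2.77, 2.77], [-0.9, 2.22], [0.21, 2.48], [-1.53, 4.67], [0.24, 2.81], [-2.84, 2.84]. Speed limits (rad/s): [2.79, 2.79, 3.14, 3.14, 3.14, 3.14].

## Interface

Orientations are given as a unit quaternion [x, y, z, w].
In Python, from plant import ctrl gives the robot as it stands.
- The arm moves only by the shell command python3 -m jog 'ROWS' [FORCE]. ROWS is JSON, a list of rows, each an object with "grip": the closure, from 0 (fully open) to 1 (shut); "xyz": the shift along the tool's x, y, z in m, a list of three; "dr": the turn, a rotation vector about the tool's x, y, z in rad, a list of three. A call has 1 to 12 rows; each row is the pose to reach, as a shift and turn from the pose commanded when the call began, along the tool's axes at that moment; what a row does not reach only later rows make up. A row lasts 1/12 s, in which the tool goes at most 41.7 mm and 7.16 degrees, less where a joint would pass 70% of its speed; a pose out of reach is approached as far as the arm can. A call with a gripper value outside its range is refused whole. The fingers move at their own pace and stop on an object; FORCE is the grip in N (left out, the last holds). Time passes only in rows, so rows that repeat a pose let the fingers close. It gives the time, the measured TCP pose, the force and the opening at its end, in the units of the state.
- ctrl.get_state(): the state, without advancing time (a new reading comes with each control period).
- ctrl.read_camera(name): name is "scene" or "side" or "wrist"; returns the picture (400x640x3 uint8, red, green, blue); there is no depth.
- ctrl.get_calibration(name): a dict with "mtx" (3x3 intrinsics, pixels), "R" (3x3) and "t" (3): a world point X has camera coordinates R X + t; the wrist camera has in their place "hand_eye" (4x4, takes a point from camera to tool coordinates, whose origin is the TCP and whose axes are the tool frame's). Camera axes: x right, y down, z forward; pixel columns grow to the right and rows downward; lengths in m; the calibration is good to about 2 mm. The wrist camera is an equidistant fisheye: a pixel r from the principal point sees the ray r / f radians off the axis. A picture is of the moment at which its call begins: read the wrist's pose just before it. get_calibration takes no time and is no camera call.
- ctrl.sign_off(): hands the job in, once; it reports no verdict.
The state is a dict: "time": time; "qpos": joint angles; "dq": joint speeds; "joint_efforts": joint torques, N m; "eef_pos": TCP position; "tcp_rot": TCP orientation; "contact_force": force on the tool from outside, world axes, zero at the start; "wrist_torque": the same for the moment, N m; "opening": opening from 0.0 (shut) to 1.0 (fully open).
Only numpy, scipy, OpenCV 4.12 (cv2) and the standard library are available. Lean on these libraries where they do the work, as an engineer would, in place of code of your own. Each camera call takes 0.05 s, during which the arm holds its last target.

## Working session

There is one attempt and no reset: what is moved stays moved. The work goes in short steps, Python scripts to look and compute and a shell command to move; the robot and the scene stay as the last step left them, time stands still between calls to the robot, and variables do not carry over. Pictures are saved under pics/ and viewed, and the job is handed in when it is done.

```bash
ls; mkdir -p pics; python3 - <<'E'
from plant import ctrl
import cv2
s=ctrl.get_state(); print(s); print(ctrl.grasp_offset)
for n in ["scene","side","wrist"]:
    im=ctrl.read_camera(n); cv2.imwrite(f"pics/{n}0.png",im[:,:,::-1])
    print(n,ctrl.get_calibration(n))
E
```

```text
pics
{'time': 0.0, 'qpos': array([-1.44601606e+00,  2.87222178e-01,  1.57819473e+00, -1.12908927e-05,
        1.27858564e+00, -1.49990386e-01]), 'dq': array([ 0.00040644, -0.00191007, -0.00038085,  0.00085363, -0.00188141,
        0.00126727]), 'joint_efforts': array([-7.65393543e-04, -4.05983949e+01, -2.92627251e+01, -1.25130205e-04,
        5.83653353e-03,  9.39629132e-06]), 'eef_pos': array([ 0.18309396, -0.64900567,  0.22989989]), 'tcp_rot': array([ 0.79728524, -0.60360153, -0.00084509, -0.00085892]), 'contact_force': array([ 0.49978293, -0.18456079,  0.65346387]), 'wrist_torque': array([-0.04299467,  0.04055972, -0.00679512]), 'opening': 0.9977202245293605}
-0.0187
scene {'mtx': array([[395.73699175,   0.        , 323.1979817 ],
       [  0.        , 395.73699175, 198.03880193],
       [  0.        ,   0.        ,   1.        ]]), 'R': array([[-0.86448989,  0.50222298, -0.02071985],
       [ 0.29769476,  0.4783451 , -0.82617419],
       [-0.40501242, -0.72038743, -0.56303365]]), 't': array([ 0.50767008, -0.11748616,  1.19275838])}
side {'mtx': array([[478.74810299,   0.        , 323.6703614 ],
       [  0.        , 478.74810299, 198.60307119],
       [  0.        ,   0.        ,   1.        ]]), 'R': array([[ 0.99818964, -0.05943581,  0.00921003],
       [-0.03251852, -0.662142  , -0.7486725 ],
       [ 0.0505963 ,  0.74701764, -0.66287605]]), 't': array([-0.62585453,  0.13584304,  1.16714404])}
wrist {'mtx': array([[309.70691629,   0.        , 319.38825328],
       [  0.        , 309.70691629, 198.27306706],
       [  0.        ,   0.        ,   1.        ]]), 'hand_eye': array([[ 9.99999656e-01,  7.11290982e-04,  4.27333543e-04,
        -4.75532205e-04],
       [-8.03479660e-04,  9.58668007e-01,  2.84525935e-01,
        -7.36385220e-02],
       [-2.07290264e-04, -2.84526180e-01,  9.58668248e-01,
        -1.41810114e-01],
       [ 0.00000000e+00,  0.00000000e+00,  0.00000000e+00,
         1.00000000e+00]])}
```

View pics/scene0.png

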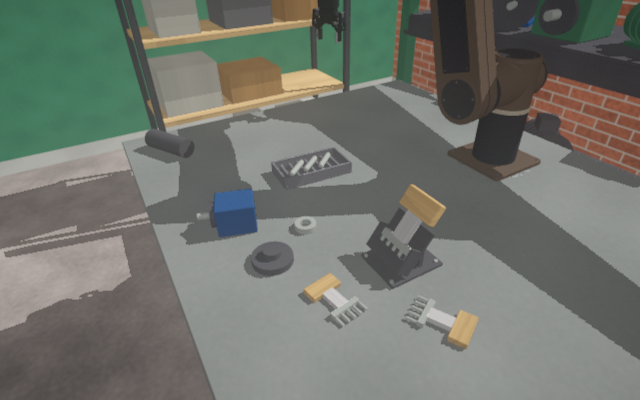

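View pics/side0.png

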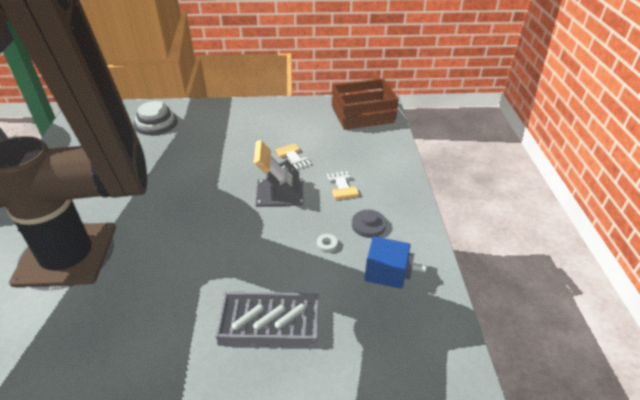

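View pics/wrist0.png

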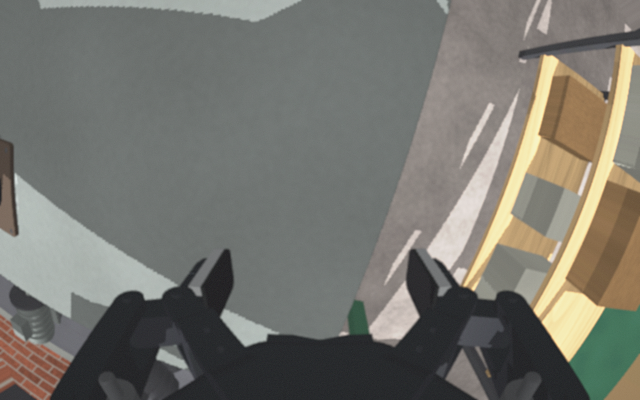

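The scene view shows the rest with the large rake at about (405,235) and the tray with three skewed pins at (312,168). The side view shows the rest at (278,180) and the tray at (268,318). The two smaller rakes lie on the bench. Next I'll enlarge these areas.

```bash
python3 - <<'E'
import cv2
a=cv2.imread("pics/scene0.png");b=cv2.imread("pics/side0.png")
def crop(im,x0,y0,w,h,k,name):
    c=cv2.resize(im[y0:y0+h,x0:x0+w],None,fx=k,fy=k,interpolation=cv2.INTER_CUBIC)
    for i in range(0,w,10):
        cv2.line(c,(i*k,0),(i*k,6),(0,0,255),1)
        if i%20==0: cv2.putText(c,str(x0+i),(i*k,18),0,.4,(0,0,255),1)
    for i in range(0,h,10):
        cv2.line(c,(0,i*k),(6,i*k),(0,0,255),1)
        if i%20==0: cv2.putText(c,str(y0+i),(8,i*k+4),0,.4,(0,0,255),1)
    cv2.imwrite(name,c)
crop(a,350,170,110,120,5,"pics/c1.png")
crop(a,260,140,110,60,7,"pics/c2.png")
crop(b,240,130,90,85,7,"pics/c3.png")
crop(b,208,282,120,74,6,"pics/c4.png")
E
```

```text
(no output)
```

View pics/c1.png

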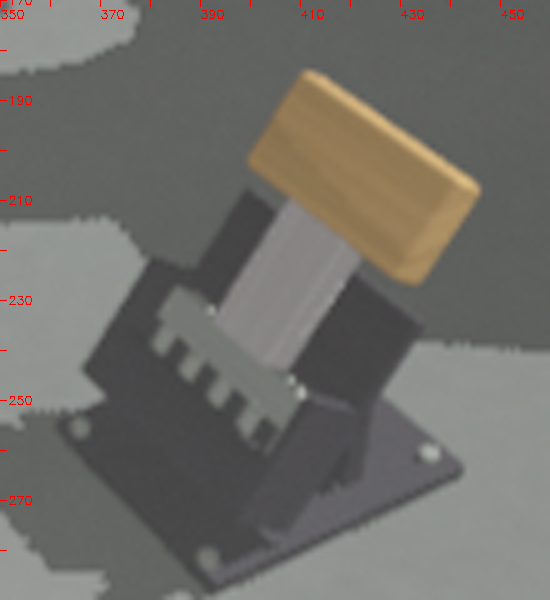

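View pics/c2.png

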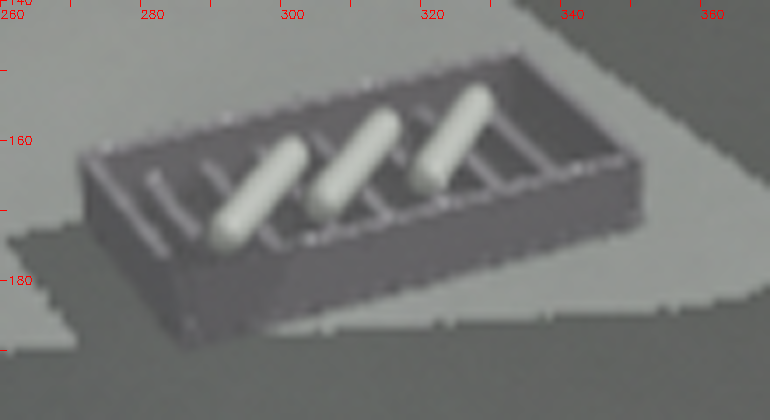

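View pics/c3.png

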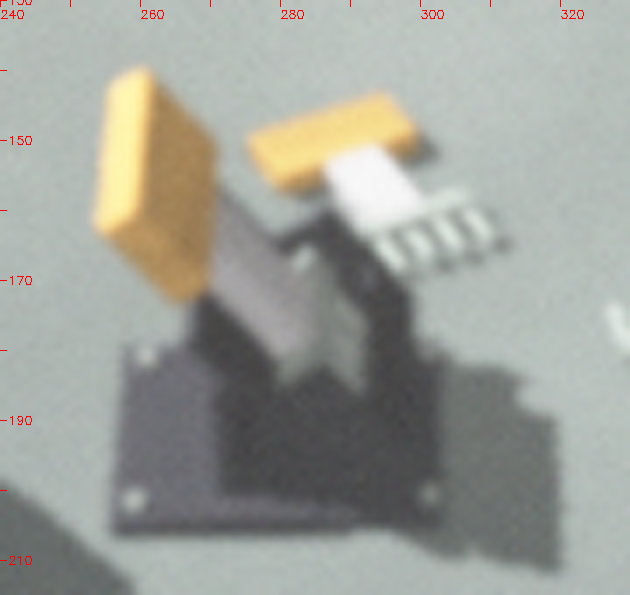

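View pics/c4.png

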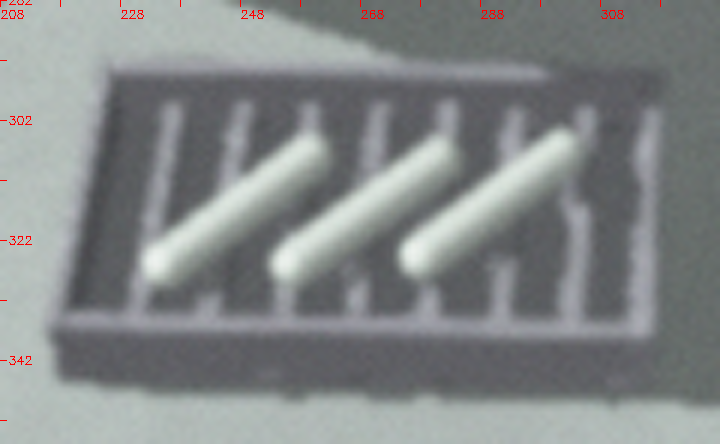

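```bash
cat > h.py <<'E'
import numpy as np, cv2
from scipy.spatial.transform import Rotation as R
from scipy.optimize import least_squares
def Rz(a): return R.from_euler('z',a).as_matrix()
def proj(c,X):
    X=np.atleast_2d(X); p=X@np.array(c['R']).T+c['t']; p=p@np.array(c['mtx']).T
    return p[:,:2]/p[:,2:]
S=R.from_euler('y',-35,degrees=True).as_matrix() # rest->seat
E
cat > fit.py <<'E'
from h import *
from plant import ctrl
cs=ctrl.get_calibration('scene');cd=ctrl.get_calibration('side')
T={ 's':[((.1025,.056,0),(287,189.5)),((-.1025,.056,0),(352,171.5)),((.1025,-.056,.034),(271.5,162.5)),((-.1025,-.056,.034),(333,148)),((-.1025,.056,.034),(352,163))],
 'd':[((-.1025,.056,.034),(226,293.3)),((.1025,.056,.034),(318.3,294)),((.1025,-.056,.034),(317.2,338.3)),((-.1025,-.056,.034),(216,337.5)),((-.1025,-.056,0),(217.7,345))]}
def fit(D,x0):
    def f(p):
        r=[]
        for k,c in(('s',cs),('d',cd)):
            X=np.array([a for a,_ in D[k]]);u=np.array([b for _,b in D[k]])
            r.append((proj(c,X@Rz(p[2]).T+[p[0],p[1],0])-u).ravel())
        return np.concatenate(r)
    s=least_squares(f,x0,loss='soft_l1'); print(np.round(s.x,4),np.degrees(s.x[2]).round(2)); print(np.round(f(s.x).reshape(-1,2),1).tolist()); return s.x
t=fit(T,[.5,-.2,0])
def seat(p): return tuple(S@np.array(p)+[.05,0,.026])
r3={'s':[(seat((.009,-.046,.15)),(410,184.5)),(seat((.009,.046,.15)),(446,208.5)),(seat((.009,.046,.104)),(432,226)),(seat((.009,-.046,.104)),(399.5,202.5)),
 ((.065,.055,0),(392,288.5)),((-.065,.055,0),(442.5,264)),((.065,-.055,0),(361,256))],
 'd':[((-.065,-.055,0),(256,206)),((.065,-.055,0),(303,207)),(seat((-.009,.046,.15)),(256,140.5)),(seat((.009,.046,.15)),(262,140)),(seat((.009,.046,.104)),(271,150)),(seat((-.009,-.046,.15)),(253.5,162)),(seat((.009,-.046,.15)),(259,164)),(seat((.009,-.046,.104)),(270,171))]}
r=fit(r3,[.5,.2,0])
# pins ends, z=.027
for nm,c,E in(('side',cd,[((234,326),(260,306)),((255.5,326.5),(281.5,306.5)),((277,325),(302,305.5))]),):
  for e in E:
    o=[]
    for u in e:
        d=np.array(c['R']).T@np.linalg.inv(c['mtx'])@[u[0],u[1],1]; C=-np.array(c['R']).T@c['t']
        P=C+d*(.030-C[2])/d[2]; o.append(Rz(t[2]).T@(P-[t[0],t[1],0]))
    print('pin',np.round(o[0]*1000,0)[:2],np.round(o[1]*1000,0)[:2])
print('seat',Rz(r[2])@[.05,0,.026]+[r[0],r[1],0])
for n,c in(('scene',cs),('side',cd)):
    im=cv2.imread(f'pics/{n}0.png'); im=cv2.resize(im,None,fx=4,fy=4,interpolation=cv2.INTER_CUBIC)
    def poly(P,col): cv2.polylines(im,[np.round(proj(c,np.array(P))*4+1.5).astype(int)],True,col,1)
    def W(P,p): return (np.array(P)@Rz(p[2]).T)+[p[0],p[1],0]
    for z in(.0,.034):
        poly(W([(x,y,z) for x,y in((-.1025,-.056),(.1025,-.056),(.1025,.056),(-.1025,.056))],t),(0,0,255))
    poly(W([(x,y,0) for x,y in((-.065,-.055),(.065,-.055),(.065,.055),(-.065,.055))],r),(0,0,255))
    for x in(-.009,.009): poly(W([seat((x,y,z)) for y,z in((-.046,.104),(.046,.104),(.046,.15),(-.046,.15))],r),(0,255,0))
    for x in(-.008,.008): poly(W([seat((x,y,z)) for y,z in((-.042,.030),(.042,.030),(.042,.046),(-.042,.046))],r),(255,255,0))
    a=proj(c,[[*t[:2],.02]])[0]*4;b=proj(c,[[*r[:2],.07]])[0]*4
    A=im[int(a[1])-150:int(a[1])+150,int(a[0])-250:int(a[0])+250];B=im[int(b[1])-250:int(b[1])+250,int(b[0])-230:int(b[0])+230]
    cv2.imwrite(f'pics/ov_t_{n}.png',A);cv2.imwrite(f'pics/ov_r_{n}.png',B)
E
python3 fit.py
python3 -c "
import cv2,numpy as np
a=[cv2.imread(f'pics/ov_r_{n}.png') for n in('scene','side')]
h=min(i.shape[0] for i in a); o=np.hstack([i[:h] for i in a]); cv2.imwrite('pics/ovr.png',cv2.resize(o,(800,int(800*o.shape[0]/o.shape[1]))))
a=[cv2.imread(f'pics/ov_t_{n}.png') for n in('scene','side')]
cv2.imwrite('pics/ovt.png',np.vstack(a)[:600])"
```

```text
[ 0.4985 -0.2229 -0.0687] -3.94
[[-1.6, 0.9], [-0.7, 0.7], [-1.4, -0.8], [0.4, -1.9], [-0.5, -1.1], [-1.6, -1.6], [0.0, -1.0], [0.1, -0.1], [-0.7, -0.7], [-0.1, 1.0]]
[ 0.5025  0.2043 -0.0209] -1.2
[[-0.0, -0.3], [-4.0, -1.5], [-3.6, 1.5], [-1.6, 0.8], [5.4, -1.2], [4.8, -0.0], [4.9, -1.7], [-5.6, 0.6], [-4.7, -1.3], [0.4, 1.0], [-0.4, -1.8], [1.4, -0.4], [0.5, 0.3], [0.5, -5.1], [1.0, -0.5]]
pin [-70. -28.] [-22.  23.]
pin [-25. -28.] [24. 22.]
pin [ 19. -24.] [68. 25.]
seat [0.55251225 0.20327166 0.026     ]
```

View pics/ovr.png

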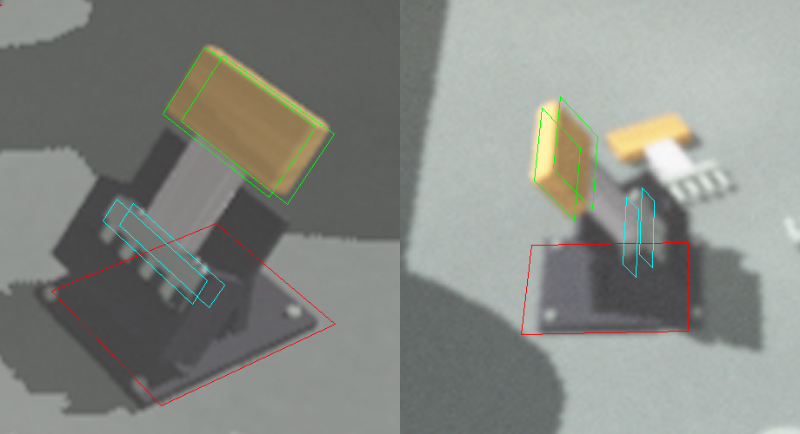

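View pics/ovt.png

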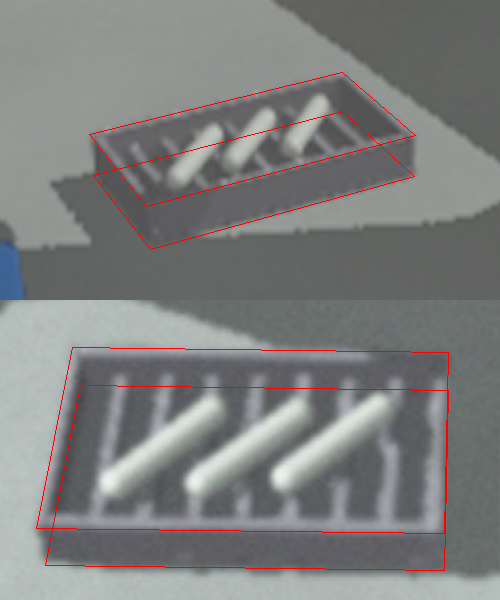

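```bash
python3 - <<'E'
s=open('fit.py').read()
a=s.index(" ((.065,.055,0),(392"); b=s.index("]",a); s=s[:a]+s[b:]
s=s.replace("'d':[((-.065,-.055,0),(256,206)),((.065,-.055,0),(303,207)),(seat","'d':[(seat")
open('fit2.py','w').write(s)
E
python3 fit2.py
python3 -c "
import cv2,numpy as np
a=[cv2.imread(f'pics/ov_r_{n}.png') for n in('scene','side')]
h=min(i.shape[0] for i in a); o=np.hstack([i[:h] for i in a]); cv2.imwrite('pics/ovr2.png',cv2.resize(o,(800,int(800*o.shape[0]/o.shape[1]))))"
```

```text
[ 0.4985 -0.2229 -0.0687] -3.94
[[-1.6, 0.9], [-0.7, 0.7], [-1.4, -0.8], [0.4, -1.9], [-0.5, -1.1], [-1.6, -1.6], [0.0, -1.0], [0.1, -0.1], [-0.7, -0.7], [-0.1, 1.0]]
[0.4997 0.2059 0.002 ] 0.11
[[1.0, -0.3], [-2.1, -1.9], [-1.5, 1.2], [-0.4, 0.9], [-1.0, 0.9], [-1.8, -2.0], [0.0, -0.7], [-0.2, 0.2], [-0.2, -5.3], [0.3, -0.8]]
pin [-70. -28.] [-22.  23.]
pin [-25. -28.] [24. 22.]
pin [ 19. -24.] [68. 25.]
seat [0.54968261 0.20595678 0.026     ]
```

View pics/ovr2.png

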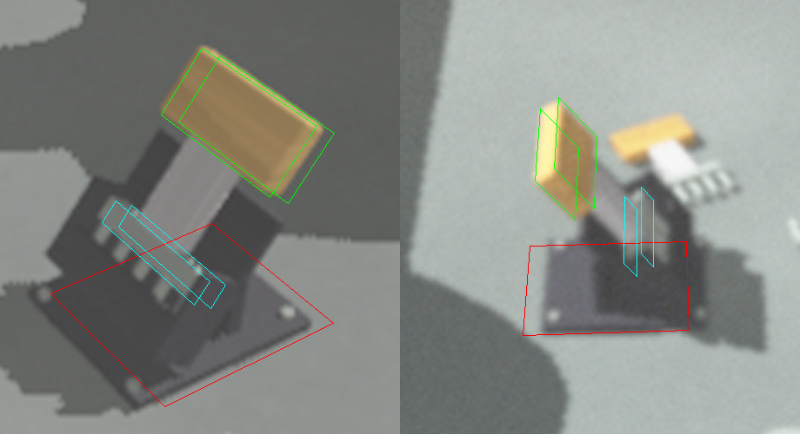

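```bash
python3 - <<'E'
import cv2
a=cv2.imread("pics/scene0.png");b=cv2.imread("pics/side0.png")
def crop(im,x0,y0,w,h,k,name):
    c=cv2.resize(im[y0:y0+h,x0:x0+w],None,fx=k,fy=k,interpolation=cv2.INTER_CUBIC)
    c=cv2.convertScaleAbs(c,alpha=1.5,beta=10)
    for i in range(0,w,5):
        cv2.line(c,(i*k+k//2,0),(i*k+k//2,h*k),(0,0,255) if i%10==0 else (90,90,160),1)
        if i%10==0: cv2.putText(c,str(x0+i),(i*k,14),0,.4,(0,255,255),1)
    for i in range(0,h,5):
        cv2.line(c,(0,i*k+k//2),(w*k,i*k+k//2),(0,0,255)if i%10==0 else (90,90,160),1)
        if i%10==0: cv2.putText(c,str(y0+i),(2,i*k+4),0,.4,(0,255,255),1)
    cv2.imwrite(name,c)
crop(a,375,175,80,70,8,"pics/d1.png"); crop(a,355,220,95,70,8,"pics/d1b.png")
crop(b,245,135,65,75,8,"pics/d2.png")
E
```

```text
(no output)
```

View pics/d1.png

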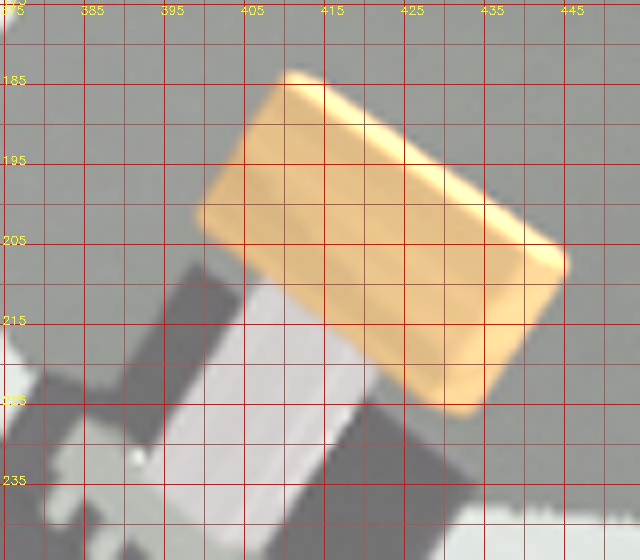

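View pics/d1b.png

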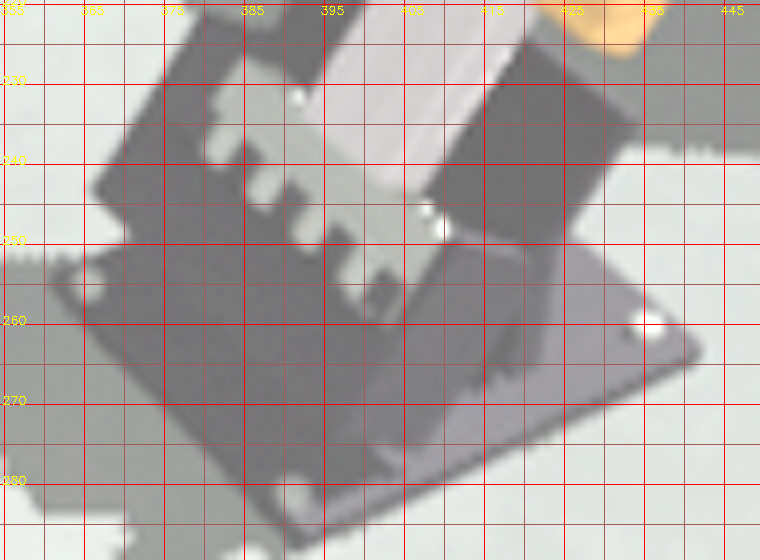

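View pics/d2.png

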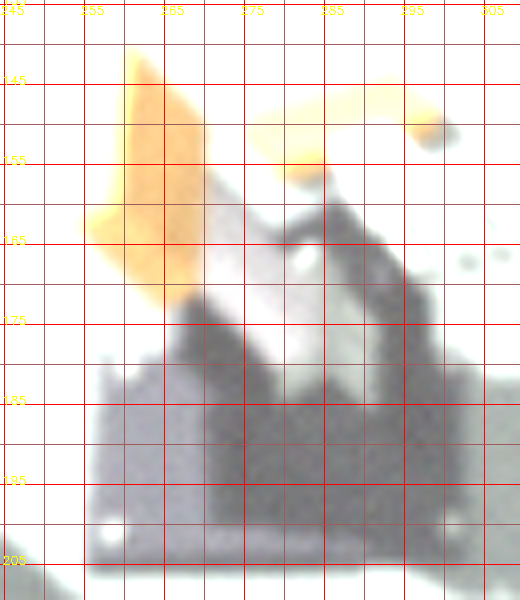

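```bash
cat > fit3.py <<'E'
from h import *
from plant import ctrl
cs=ctrl.get_calibration('scene');cd=ctrl.get_calibration('side')
D={'s':[((9,-46,150),(408.5,185.5)),((9,46,150),(441,206.5)),((9,46,104),(428.5,225.5)),((9,-46,104),(398.5,202)),((-9,46,150),(445.5,207.5)),((-9,-46,150),(411,183.5)),((-9,46,104),(434,226)),((8,-42,46),(384.5,227)),((8,42,46),(408.5,246.5))],
'd':[((-9,-46,150),(254.5,162.5)),((-9,-46,104),(264.5,173)),((9,-46,104),(268.5,171.5)),((9,46,104),(270.5,150.5)),((9,46,150),(261,141))]}
def f(p,full=0):
    M=Rz(p[2])@R.from_euler('y',-p[4]).as_matrix(); r=[]
    for k,c in(('s',cs),('d',cd)):
        X=np.array([a for a,_ in D[k]])/1000.;u=np.array([b for _,b in D[k]])
        r.append((proj(c,X@M.T+[p[0],p[1],p[3]])-u).ravel())
    return np.concatenate(r)
s=least_squares(f,[.55,.2,0,.026,.61],loss='soft_l1');print(s.x,np.degrees(s.x[[2,4]]));print(np.round(f(s.x).reshape(-1,2),1).tolist())
g=lambda p:f([p[0],p[1],p[2],.026,np.radians(35)])
s=least_squares(g,[.55,.2,0],loss='soft_l1');print(s.x);print(np.round(g(s.x).reshape(-1,2),1).tolist())
B={'s':[((65,55,0),(391,288.5)),((-65,55,0),(442,264)),((65,-55,0),(360.5,255.))],'d':[((-65,-55,0),(255.5,206)),((65,-55,0),(302.5,206.5))]}
for sw in(0,1):
    def hh(p):
        r=[]
        for k,c in(('s',cs),('d',cd)):
            X=np.array([a for a,_ in B[k]])/1000.
            if sw: X=X*[55/65,65/55,1]
            r.append((proj(c,X@Rz(p[2]).T+[p[0],p[1],0])-np.array([b for _,b in B[k]])).ravel())
        return np.concatenate(r)
    s=least_squares(hh,[.5,.2,0]);print('base',s.x,s.cost,np.round(s.fun,1))
E
python3 fit3.py
```

```text
[ 0.54666109  0.19955984 -0.00431874  0.02417721  0.57350112] [-0.2474453 32.8591936]
[[0.0, -2.9], [-0.2, -1.6], [-0.5, 0.1], [-1.3, -0.1], [0.6, -0.8], [2.8, 1.1], [-0.7, 1.1], [0.3, -0.4], [2.8, 3.1], [-0.9, 0.6], [0.1, 1.8], [1.8, 0.1], [0.7, 0.1], [-0.1, -2.0]]
[ 0.55017503  0.1994436  -0.00288477]
[[0.4, -2.7], [0.2, -1.4], [-0.6, 0.1], [-1.5, -0.1], [0.7, -0.3], [2.9, 1.6], [-1.0, 1.3], [-0.5, -0.6], [2.0, 3.0], [-1.2, 1.1], [0.4, 2.0], [1.8, 0.2], [0.7, 0.1], [-0.6, -1.7]]
base [ 0.51449496  0.20071452 -0.02334756] 1.941180236543735 [ 0.3 -0.  -0.2  1.1 -0.1  0.3 -0.8  1.4  0.1  0. ]
base [ 0.51775005  0.19856104 -0.03033032] 67.85472788856599 [ 5.2  1.3 -2.5  5.9 -0.5 -4.2  3.7  4.2 -2.5  3.2]
```

```bash
cat >> h.py <<'E'
SEAT=np.array([.550,.1995,.026]); SY=-.01
RS=Rz(SY)@S
TR=np.array([.4985,-.2229,0]); TY=-.0687
# tool frame from rake frame: tool x=rake x, tool z=-rake z
F=np.diag([1.,-1.,-1.])
def tool_for_rake(p,M,back=0.):  # rake pose -> TCP pose, back along tool z
    Rt=M@F; return p+M@[0,0,.127]+Rt[:,2]*(.0187-back),Rt
def need(p,Rt):
    from plant import ctrl
    s=ctrl.get_state(); R0=R.from_quat(s['tcp_rot']).as_matrix()
    print('t',round(s['time'],2),'pos',s['eef_pos'].round(4),'F',s['contact_force'].round(1),'open',round(s['opening'],3),'q',s['qpos'].round(2))
    print(' shift',(R0.T@(np.array(p)-s['eef_pos'])).round(4),'dr',R.from_matrix(R0.T@Rt).as_rotvec().round(4))
E
python3 - <<'E'
from h import *
need([.42,-.36,.33],F); p,Rt=tool_for_rake(SEAT,RS,.12); print(p); need(p,Rt)
E
```

```text
t 0.15 pos [ 0.1831 -0.6491  0.2302] F [-0.4  0.3 -0.4] open 1.001 q [-1.45  0.29  1.58  0.    1.28 -0.15]
 shift [-0.2142 -0.3065 -0.0993] dr [-0.0015  0.0014 -1.296 ]
[0.41905905 0.20080945 0.21301241]
t 0.15 pos [ 0.1831 -0.6491  0.2302] F [-0.4  0.3 -0.4] open 1.001 q [-1.45  0.29  1.58  0.    1.28 -0.15]
 shift [-0.754  -0.4577  0.0188] dr [ 0.3907  0.5247 -1.244 ]
```

```bash
python3 -m jog '[{"grip":0,"xyz":[-0.018,-0.025,-0.015],"dr":[0,0,-0.108]},{"grip":0,"xyz":[-0.036,-0.051,-0.03],"dr":[0,0,-0.216]},{"grip":0,"xyz":[-0.054,-0.077,-0.045],"dr":[0,0,-0.324]},{"grip":0,"xyz":[-0.071,-0.102,-0.06],"dr":[0,0,-0.432]},{"grip":0,"xyz":[-0.089,-0.128,-0.075],"dr":[0,0,-0.54]},{"grip":0,"xyz":[-0.107,-0.153,-0.09],"dr":[0,0,-0.648]},{"grip":0,"xyz":[-0.125,-0.179,-0.1],"dr":[0,0,-0.756]},{"grip":0,"xyz":[-0.143,-0.204,-0.1],"dr":[0,0,-0.864]},{"grip":0,"xyz":[-0.161,-0.23,-0.1],"dr":[0,0,-0.972]},{"grip":0,"xyz":[-0.178,-0.255,-0.1],"dr":[0,0,-1.08]},{"grip":0,"xyz":[-0.196,-0.281,-0.1],"dr":[0,0,-1.188]},{"grip":0,"xyz":[-0.214,-0.3065,-0.1],"dr":[0,0,-1.296]}]' 100
python3 - <<'E'
from h import *
need([.5,-.05,.33],F); p,Rt=tool_for_rake(SEAT,RS,.15); need(p,Rt)
E
```

```text
time: 1.15
eef_pos: [0.4208, -0.359, 0.331]
tcp_rot: [1.0, 0.003, -0.0, -0.0]
contact_force: [0.9, -1.1, -0.5]
opening: 0.996
t 1.15 pos [ 0.4208 -0.359   0.331 ] F [ 0.9 -1.1 -0.5] open 0.996 q [-0.89 -0.04  1.76  0.    1.43 -0.9 ]
 shift [ 0.0808 -0.3086  0.0011] dr [-0.0004  0.0001  0.0052]
t 1.15 pos [ 0.4208 -0.359   0.331 ] F [ 0.9 -1.1 -0.5] open 0.996 q [-0.89 -0.04  1.76  0.    1.43 -0.9 ]
 shift [-0.016  -0.5601  0.0937] dr [-0.005   0.611   0.0146]
```

```bash
python3 -m jog '[{"grip":0,"xyz":[0.016,-0.038,0],"dr":[0,0,0]},{"grip":0,"xyz":[0.03,-0.076,0],"dr":[0,0,0]},{"grip":0,"xyz":[0.045,-0.114,0],"dr":[0,0,0]},{"grip":0,"xyz":[0.06,-0.15,0],"dr":[0,0,0]},{"grip":0,"xyz":[0.06,-0.16,0],"dr":[0,0,0]},{"grip":0,"xyz":[0.06,-0.16,0],"dr":[0,0,0]}]'
cat >> h.py <<'E'
def wproj(st,X,c):
    R0=R.from_quat(st['tcp_rot']).as_matrix(); X=np.atleast_2d(X)
    T=(X-st['eef_pos'])@R0; H=np.array(c['hand_eye']); P=(T-H[:3,3])@H[:3,:3]
    n=np.hypot(P[:,0],P[:,1]);th=np.arctan2(n,P[:,2]);m=np.array(c['mtx'])
    return np.c_[m[0,2]+m[0,0]*th*P[:,0]/n,m[1,2]+m[1,1]*th*P[:,1]/n]
def wray(st,u,c,z):
    m=np.array(c['mtx']);d=(np.array(u)-m[:2,2])/m[0,0];th=np.linalg.norm(d)
    v=np.array([*(d/th*np.sin(th)),np.cos(th)]);H=np.array(c['hand_eye']);R0=R.from_quat(st['tcp_rot']).as_matrix()
    C=R0@H[:3,3]+st['eef_pos'];v=R0@H[:3,:3]@v
    return C+v*(z-C[2])/v[2]
def shot(name,k=1,box=None):
    from plant import ctrl
    st=ctrl.get_state();im=ctrl.read_camera('wrist')[:,:,::-1].copy()
    cv2.imwrite(f'pics/{name}.png',im); np.savez(f'pics/{name}.npz',p=st['eef_pos'],q=st['tcp_rot']); return st,im
E
python3 - <<'E'
from h import *
from plant import ctrl
st,im=shot('w1');c=ctrl.get_calibration('wrist');print(st['eef_pos'])
o=cv2.resize(im,(800,500))
W=lambda P:(np.array(P)@Rz(TY).T)+TR
for z in(0,.034):
    P=W([(x,y,z) for x,y in((-.1025,-.056),(.1025,-.056),(.1025,.056),(-.1025,.056))])
    cv2.polylines(o,[np.round(wproj(st,P,c)*1.25).astype(int)],True,(0,0,255),1)
cv2.imwrite('pics/w1o.png',o)
E
```

```text
time: 1.65
eef_pos: [0.4804, -0.198, 0.3312]
tcp_rot: [1.0, 0.002, -0.0, -0.0]
contact_force: [0.7, -0.2, 0.1]
opening: 0.997
[ 0.48042955 -0.19799778  0.33121195]
```

View pics/w1o.png

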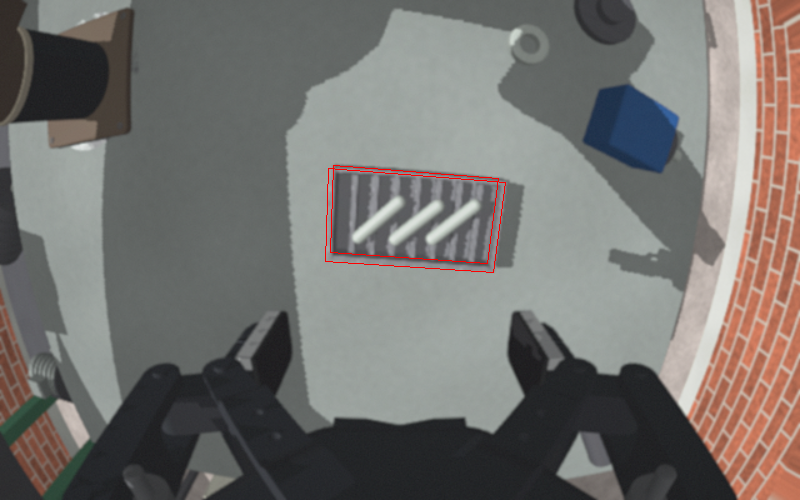

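```bash
python3 - <<'E'
import cv2
b=cv2.imread("pics/w1.png")
x0,y0,w,h,k=255,125,155,95,5
c=cv2.resize(b[y0:y0+h,x0:x0+w],None,fx=k,fy=k,interpolation=cv2.INTER_CUBIC)
c=cv2.convertScaleAbs(c,alpha=1.5,beta=10)
for i in range(0,w,10):
    cv2.line(c,(i*k+2,0),(i*k+2,8),(0,0,255),1); cv2.putText(c,str(x0+i),(i*k,18),0,.35,(0,0,255),1)
for i in range(0,h,10):
    cv2.line(c,(0,i*k+2),(8,i*k+2),(0,0,255),1); cv2.putText(c,str(y0+i),(8,i*k+4),0,.35,(0,0,255),1)
cv2.imwrite("pics/w1c.png",c)
E
```

```text
(no output)
```

View pics/w1c.png

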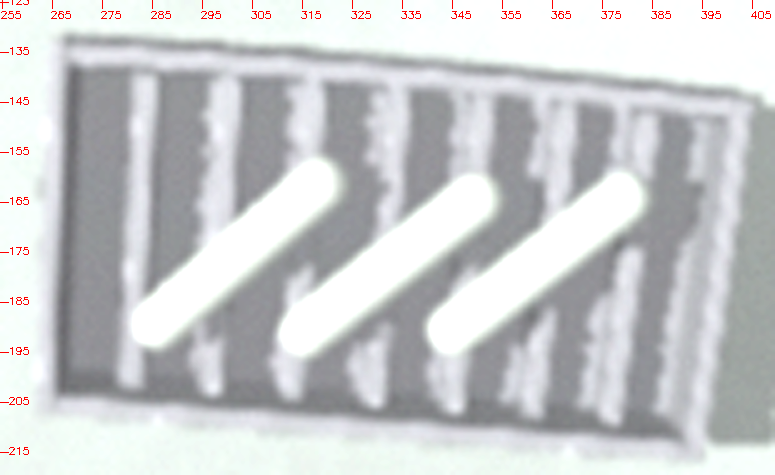

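```bash
python3 - <<'E'
from h import *
from plant import ctrl
c=ctrl.get_calibration('wrist');d=np.load('pics/w1.npz');st=dict(eef_pos=d['p'],tcp_rot=d['q'])
u=np.array([[267.2,132.3],[405.,144.3],[395.6,215.],[263.6,206.3]])-.4
X=np.array([(-.1025,.056,.034),(.1025,.056,.034),(.1025,-.056,.034),(-.1025,-.056,.034)])
f=lambda p:(wproj(st,X@Rz(p[2]).T+[p[0],p[1],0],c)-u).ravel()
s=least_squares(f,[.5,-.22,0]);print(s.x,s.fun.round(1))
for e in(((285,188.5),(318,160)),((314,190),(349,163)),((344,189),(379,162.5))):
    print([ (Rz(s.x[2]).T@(wray(st,v,c,.029)-[s.x[0],s.x[1],0])*1000).round(0)[:2] for v in e])
for v in((282,175),(298,175)): print((Rz(s.x[2]).T@(wray(st,v,c,.019)-[s.x[0],s.x[1],0])*1000).round(1))
E
```

```text
[ 0.50203579 -0.21946847 -0.07149528] [-1.9 -0.4  1.9 -0.6  1.1  1.2 -1.   0.3]
[array([-70., -27.]), array([-24.,  19.])]
[array([-26., -26.]), array([21., 18.])]
[array([ 18., -21.]), array([66., 23.])]
[-76.2  -9.3  19. ]
[-52.   -7.6  19. ]
```

```bash
sed -i 's/^TR=.*/TR=np.array([.5005,-.221,0]); TY=-.0705/' h.py; python3 - <<'E'
from h import *
p,Rt=tool_for_rake(SEAT,RS,.15); print(p); need(p,Rt)
E
```

```text
[0.40185261 0.20098152 0.23758697]
t 1.7 pos [ 0.4801 -0.1997  0.3312] F [-0.5 -0.1 -0.6] open 1.001 q [-0.59 -0.12  1.83 -0.    1.43 -0.59]
 shift [-0.0772 -0.401   0.0934] dr [-0.0032  0.6113  0.0124]
```

```bash
python3 -m jog '[{"grip":0,"xyz":[-0.003,-0.035,0],"dr":[0,0.051,0]},{"grip":0,"xyz":[-0.006,-0.07,0],"dr":[0,0.102,0]},{"grip":0,"xyz":[-0.01,-0.105,0],"dr":[0,0.153,0]},{"grip":0,"xyz":[-0.015,-0.14,0.005],"dr":[0,0.204,0]},{"grip":0,"xyz":[-0.02,-0.175,0.01],"dr":[0,0.255,0]},{"grip":0,"xyz":[-0.03,-0.21,0.015],"dr":[0,0.306,0]},{"grip":0,"xyz":[-0.038,-0.245,0.02],"dr":[0,0.357,0]},{"grip":0,"xyz":[-0.046,-0.28,0.03],"dr":[0,0.408,0]},{"grip":0,"xyz":[-0.054,-0.315,0.045],"dr":[0,0.459,0]},{"grip":0,"xyz":[-0.062,-0.35,0.06],"dr":[0,0.51,0]},{"grip":0,"xyz":[-0.07,-0.38,0.078],"dr":[0,0.561,0]},{"grip":0,"xyz":[-0.077,-0.401,0.093],"dr":[-0.003,0.611,0.012]}]'
python3 - <<'E'
from h import *
from plant import ctrl
p,Rt=tool_for_rake(SEAT,RS,.15); need(p,Rt)
st,im=shot('w2');c=ctrl.get_calibration('wrist')
o=cv2.resize(im,(800,500))
def poly(P,col): cv2.polylines(o,[np.round(wproj(st,np.array(P)@RS.T+SEAT,c)*1.25).astype(int)],True,col,1)
for x in(-.009,.009): poly([(x,y,z) for y,z in((-.046,.104),(.046,.104),(.046,.15),(-.046,.15))],(0,255,0))
for x in(-.008,.008): poly([(x,y,z) for y,z in((-.042,.030),(.042,.030),(.042,.046),(-.042,.046))],(255,255,0))
cv2.imwrite('pics/w2o.png',o)
E
```

```text
time: 2.7
eef_pos: [0.403, 0.201, 0.2379]
tcp_rot: [0.953, -0.006, 0.303, 0.001]
contact_force: [0.7, -0.5, -0.5]
opening: 1.005
t 2.7 pos [0.403  0.201  0.2379] F [ 0.7 -0.5 -0.5] open 1.005 q [ 0.35 -0.55  2.4  -0.31  0.74  0.54]
 shift [-0.0011  0.     -0.0004] dr [ 0.0006 -0.0039 -0.0031]
```

View pics/w2o.png

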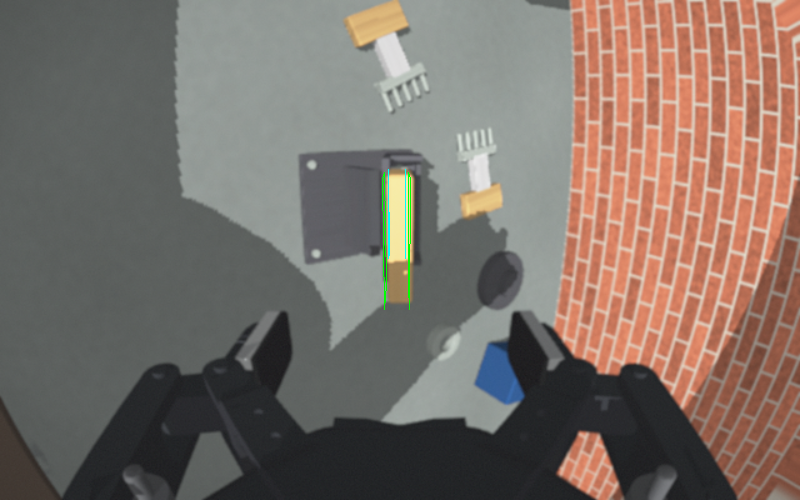

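```bash
python3 - <<'E'
from h import *
from plant import ctrl
c=ctrl.get_calibration('wrist');d=np.load('pics/w2.npz');st=dict(eef_pos=d['p'],tcp_rot=d['q'])
b=cv2.imread("pics/w2.png")
x0,y0,w,h,k=285,115,75,140,4
o=cv2.resize(b[y0:y0+h,x0:x0+w],None,fx=k*2,fy=k,interpolation=cv2.INTER_CUBIC)
def cc(st_):
    o=cv2.resize(b[y0:y0+h,x0:x0+w],None,fx=2*k,fy=k,interpolation=cv2.INTER_CUBIC)
    return o
o2=o.copy()
for x in(-.009,.009):
    P=np.array([(x,y,z) for y,z in((-.046,.104),(.046,.104),(.046,.15),(-.046,.15))])
    u=wproj(st,P@RS.T+SEAT,c);print(u.round(1).tolist()); cv2.polylines(o2,[np.round((u-[x0,y0]+.5)*[2*k,k]).astype(int)],True,(0,255,0),1)
for i in range(0,w,5): cv2.putText(o,str(x0+i),(i*2*k,10),0,.35,(0,0,255),1);cv2.line(o,(i*2*k+k,12),(i*2*k+k,18),(0,0,255),1)
for i in range(0,h,10): cv2.putText(o,str(y0+i),(0,i*k+6),0,.35,(0,0,255),1)
cv2.imwrite('pics/w2c.png',np.hstack([o,o2])[:,:800])
E
```

```text
[[308.6, 227.8], [307.5, 137.4], [305.6, 142.7], [307.1, 247.1]]
[[326.1, 227.7], [326.4, 137.3], [327.9, 142.6], [327.4, 247.0]]
```

View pics/w2c.png

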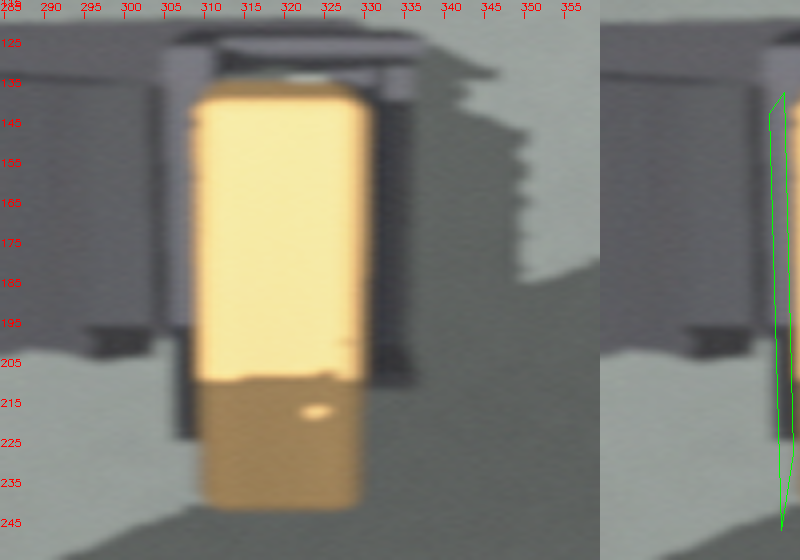

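```bash
python3 -m jog '[{"grip":0,"xyz":[0.001,-0.004,0.03],"dr":[0,-0.003,-0.003]},{"grip":0,"xyz":[0.001,-0.004,0.06],"dr":[0,-0.003,-0.003]},{"grip":0,"xyz":[0.001,-0.004,0.085],"dr":[0,-0.003,-0.003]},{"grip":0,"xyz":[0.001,-0.004,0.105],"dr":[0,-0.003,-0.003]},{"grip":0,"xyz":[0.001,-0.004,0.12],"dr":[0,-0.003,-0.003]},{"grip":0,"xyz":[0.001,-0.004,0.135],"dr":[0,-0.003,-0.003]},{"grip":0,"xyz":[0.001,-0.004,0.145],"dr":[0,-0.003,-0.003]},{"grip":0,"xyz":[0.001,-0.004,0.148],"dr":[0,-0.003,-0.003]},{"grip":0,"xyz":[0.001,-0.004,0.148],"dr":[0,-0.003,-0.003]}]'
python3 - <<'E'
from h import *
p,Rt=tool_for_rake(SEAT,RS); need(p,Rt)
st,im=shot('w3'); cv2.imwrite('pics/w3b.png',im)
E
```

```text
time: 3.5
eef_pos: [0.4895, 0.2017, 0.1167]
tcp_rot: [0.954, -0.006, 0.298, 0.003]
contact_force: [-0.3, -0.3, -0.2]
opening: 0.997
t 3.5 pos [0.4895 0.2017 0.1167] F [-0.3 -0.3 -0.2] open 0.997 q [ 0.28 -0.13  2.34 -0.46  0.38  0.67]
 shift [-0.0024  0.0016  0.0007] dr [ 0.0034  0.005  -0.0006]
```

View pics/w3b.png

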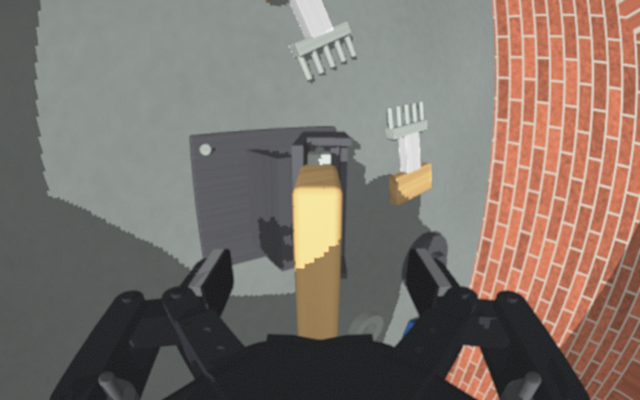

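```bash
python3 -m jog '[{"grip":0.5,"xyz":[-0.0005,-0.001,0],"dr":[0,0.004,0]},{"grip":0.6,"xyz":[-0.0005,-0.001,0],"dr":[0,0.004,0]},{"grip":0.7,"xyz":[-0.0005,-0.001,0],"dr":[0,0.004,0]},{"grip":0.8,"xyz":[-0.0005,-0.001,0],"dr":[0,0.004,0]},{"grip":1,"xyz":[-0.0005,-0.001,0],"dr":[0,0.004,0]},{"grip":1,"xyz":[-0.0005,-0.001,0],"dr":[0,0.004,0]},{"grip":1,"xyz":[-0.0005,-0.001,0],"dr":[0,0.004,0]},{"grip":1,"xyz":[-0.0005,-0.001,0],"dr":[0,0.004,0]}]' 100
python3 - <<'E'
from h import *
from plant import ctrl
p,Rt=tool_for_rake(SEAT,RS); need(p,Rt)
st=ctrl.get_state();print(repr(st['eef_pos']),repr(st['tcp_rot']),st['wrist_torque']);np.savez('grasp.npz',p=st['eef_pos'],q=st['tcp_rot'])
E
```

```text
time: 4.22
eef_pos: [0.4882, 0.2047, 0.1178]
tcp_rot: [0.954, -0.005, 0.301, 0.002]
contact_force: [-6.9, -0.7, 5.3]
opening: 0.195
t 4.22 pos [0.4882 0.2047 0.1178] F [-6.9 -0.7  5.3] open 0.195 q [ 0.29 -0.13  2.34 -0.47  0.38  0.68]
 shift [-0.0021  0.0046  0.0024] dr [ 0.0007 -0.0011  0.0006]
array([0.48824583, 0.20473534, 0.11783539]) array([ 0.95354544, -0.00459919,  0.30120806,  0.00191181]) [ 0.00404114  0.60610708 -0.11509628]
```

```bash
python3 -m jog '[{"grip":1,"xyz":[0,0,-0.005],"dr":[0,0,0]},{"grip":1,"xyz":[0,0,-0.015],"dr":[0,0,0]},{"grip":1,"xyz":[0,0,-0.03],"dr":[0,0,0]},{"grip":1,"xyz":[0,0,-0.045],"dr":[0,0,0]},{"grip":1,"xyz":[0,0,-0.06],"dr":[0,0,0]},{"grip":1,"xyz":[0,0,-0.08],"dr":[0,0,0]},{"grip":1,"xyz":[0,0,-0.1],"dr":[0,0,0]},{"grip":1,"xyz":[0,0,-0.12],"dr":[0,0,0]},{"grip":1,"xyz":[0,0,-0.135],"dr":[0,0,0]},{"grip":1,"xyz":[0,0,-0.135],"dr":[0,0,0]}]'
python3 - <<'E'
from h import *
need([.45,.0,.30],Rz(TY)@F)
E
```

```text
time: 5.05
eef_pos: [0.4101, 0.2058, 0.2297]
tcp_rot: [0.953, -0.004, 0.302, 0.001]
contact_force: [0.9, 0.7, -2.6]
opening: 0.2
t 5.05 pos [0.4101 0.2058 0.2297] F [ 0.9  0.7 -2.6] open 0.2 q [ 0.36 -0.51  2.39 -0.32  0.71  0.55]
 shift [ 0.0747  0.2054 -0.0335] dr [-0.0193 -0.6138  0.0595]
```

```bash
python3 -m jog '[{"grip":1,"xyz":[0.012,0.01,-0.01],"dr":[-0.002,-0.05,0.005]},{"grip":1,"xyz":[0.022,0.025,-0.018],"dr":[-0.003,-0.102,0.01]},{"grip":1,"xyz":[0.03,0.042,-0.022],"dr":[-0.005,-0.153,0.015]},{"grip":1,"xyz":[0.036,0.06,-0.025],"dr":[-0.006,-0.205,0.02]},{"grip":1,"xyz":[0.041,0.08,-0.027],"dr":[-0.008,-0.256,0.025]},{"grip":1,"xyz":[0.046,0.1,-0.029],"dr":[-0.01,-0.307,0.03]},{"grip":1,"xyz":[0.051,0.12,-0.03],"dr":[-0.011,-0.358,0.035]},{"grip":1,"xyz":[0.056,0.14,-0.031],"dr":[-0.013,-0.409,0.04]},{"grip":1,"xyz":[0.061,0.16,-0.032],"dr":[-0.014,-0.46,0.045]},{"grip":1,"xyz":[0.066,0.18,-0.033],"dr":[-0.016,-0.512,0.05]},{"grip":1,"xyz":[0.071,0.195,-0.033],"dr":[-0.018,-0.563,0.055]},{"grip":1,"xyz":[0.0747,0.2054,-0.0335],"dr":[-0.0193,-0.6138,0.0595]}]'
python3 - <<'E'
from h import *
from plant import ctrl
im=ctrl.read_camera('side')[:,:,::-1];cv2.imwrite('pics/s2.png',im)
M=Rz(TY)
p,Rt=tool_for_rake(TR+M@[-.089,0,.1],M); print(p);need(p,Rt)
E
```

```text
time: 6.05
eef_pos: [0.4509, -0.0021, 0.2969]
tcp_rot: [0.999, -0.037, -0.003, 0.001]
contact_force: [-0.8, 0.7, -2.8]
opening: 0.193
[ 0.41172108 -0.2147307   0.2083    ]
t 6.1 pos [ 0.4523 -0.0036  0.2972] F [ 2.3 -1.8 -3.1] open 0.199 q [-0.23 -0.27  2.02 -0.    1.4  -0.16]
 shift [-0.0242  0.2132  0.0899] dr [ 0.0038  0.0064 -0.0039]
```

View pics/s2.png

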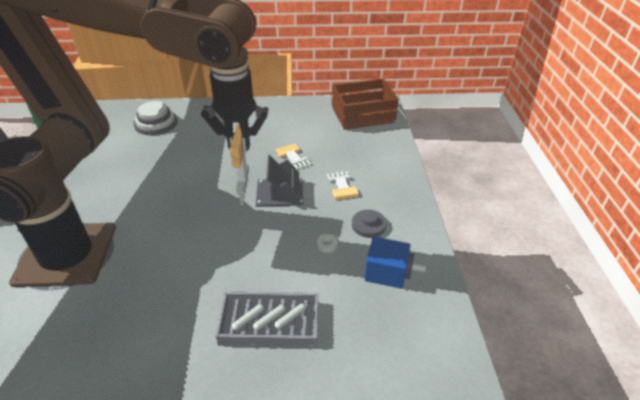

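```bash
python3 -m jog '[{"grip":1,"xyz":[-0.002,0.025,0.01],"dr":[0,0.003,0]},{"grip":1,"xyz":[-0.006,0.055,0.025],"dr":[0.002,0.006,-0.004]},{"grip":1,"xyz":[-0.01,0.085,0.04],"dr":[0.004,0.006,-0.004]},{"grip":1,"xyz":[-0.013,0.115,0.055],"dr":[0.004,0.006,-0.004]},{"grip":1,"xyz":[-0.016,0.145,0.07],"dr":[0.004,0.006,-0.004]},{"grip":1,"xyz":[-0.02,0.175,0.085],"dr":[0.004,0.006,-0.004]},{"grip":1,"xyz":[-0.023,0.2,0.1],"dr":[0.004,0.006,-0.004]},{"grip":1,"xyz":[-0.024,0.213,0.115],"dr":[0.004,0.006,-0.004]},{"grip":1,"xyz":[-0.024,0.213,0.13],"dr":[0.004,0.006,-0.004]},{"grip":1,"xyz":[-0.024,0.213,0.13],"dr":[0.004,0.006,-0.004]},{"grip":1,"xyz":[-0.024,0.213,0.13],"dr":[0.004,0.006,-0.004]}]'
cat > look.py <<'E'
import sys
from h import *
from plant import ctrl
n=sys.argv[1]
cs=ctrl.get_calibration('scene');cd=ctrl.get_calibration('side')
a=ctrl.read_camera('scene')[:,:,::-1].copy();b=ctrl.read_camera('side')[:,:,::-1].copy()
cv2.imwrite(f'pics/{n}_s.png',a);cv2.imwrite(f'pics/{n}_d.png',b)
def crop(im,x0,y0,w,h,k):
    c=cv2.resize(im[y0:y0+h,x0:x0+w],None,fx=k,fy=k,interpolation=cv2.INTER_CUBIC);c=cv2.convertScaleAbs(c,alpha=1.4,beta=5)
    for i in range(0,w,10): cv2.putText(c,str(x0+i),(i*k,10),0,.35,(0,0,255),1);cv2.line(c,(i*k+k//2,12),(i*k+k//2,18),(0,0,255),1)
    for i in range(0,h,10): cv2.putText(c,str(y0+i),(0,i*k+k//2+4),0,.35,(0,0,255),1)
    return c
cv2.imwrite(f'pics/{n}_dc.png',crop(b,205,255,125,100,6)); cv2.imwrite(f'pics/{n}_sc.png',crop(a,255,110,115,85,6))
E
python3 look.py l1
python3 - <<'E'
from h import *
M=Rz(TY)
p,Rt=tool_for_rake(TR+M@[-.089,0,.06],M); print(p);need(p,Rt)
E
```

```text
time: 7.02
eef_pos: [0.4104, -0.2103, 0.1667]
tcp_rot: [0.999, -0.034, 0.0, -0.003]
contact_force: [0.8, -0.5, -3.2]
opening: 0.198
[ 0.41172108 -0.2147307   0.1683    ]
t 7.12 pos [ 0.4118 -0.211   0.1691] F [ 0.3 -0.2 -3.2] open 0.195 q [-0.7  -0.13  2.14  0.    1.13 -0.63]
 shift [0.0001 0.0037 0.0008] dr [-0.0021 -0.0048  0.0041]
```

View pics/l1_dc.png

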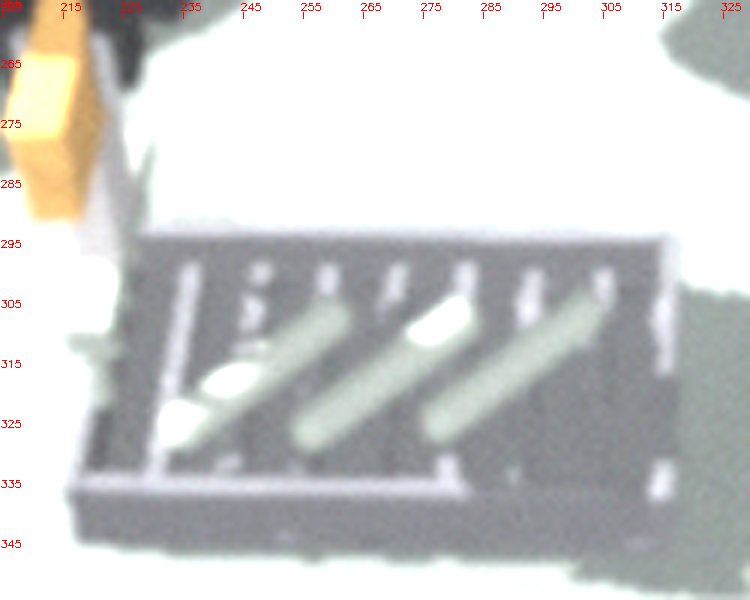

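View pics/l1_sc.png

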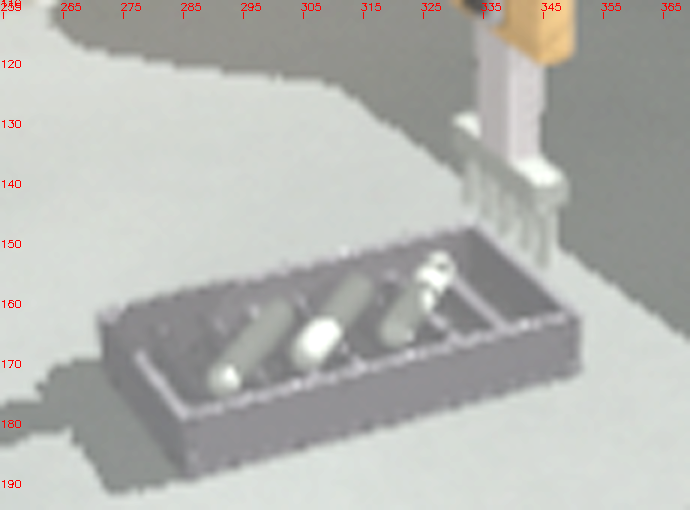

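```bash
python3 - <<'E'
from h import *
from plant import ctrl
st=ctrl.get_state();cs=ctrl.get_calibration('scene');cd=ctrl.get_calibration('side')
M=R.from_quat(st['tcp_rot']).as_matrix()@F
def rk(X,dy=0,zt=.1107): return (np.array(X)-[0,dy,zt])@M.T+st['eef_pos']
X=[(0.0,.038,0),(0.0,-.038,0),(.008,.042,.046),(.008,-.042,.046),(.008,.042,.03),(.009,.046,.104),(-.009,-.046,.15),(.009,-.046,.15),(.009,-.046,.104)]
print('scene',proj(cs,rk(X)).round(1).tolist());print('side',proj(cd,rk(X)).round(1).tolist())
W=lambda P:(np.array(P)@Rz(TY).T)+TR
C=W([(x,y,.034) for x,y in((-.1025,-.056),(.1025,-.056),(.1025,.056),(-.1025,.056))])
print('tray s',proj(cs,C).round(1).tolist());print('tray d',proj(cd,C).round(1).tolist())
E
```

```text
scene [[344.8, 153.7], [332.4, 143.2], [343.2, 140.0], [329.2, 128.8], [343.1, 145.3], [343.8, 120.8], [333.7, 92.4], [327.9, 93.5], [328.1, 109.4]]
side [[229.4, 289.2], [223.6, 319.6], [230.8, 273.9], [224.2, 307.7], [231.7, 278.8], [227.9, 253.7], [206.6, 274.9], [216.6, 275.0], [220.2, 290.9]]
tray s [[333.2, 146.6], [269.8, 162.1], [284.0, 180.2], [351.3, 162.4]]
tray d [[216.3, 335.8], [318.2, 337.4], [319.2, 292.3], [225.5, 290.9]]
```

```bash
python3 -m jog '[{"grip":1,"xyz":[0,0,0.01],"dr":[-0.002,-0.004,0.004]},{"grip":1,"xyz":[0,0,0.018],"dr":[-0.002,-0.004,0.004]},{"grip":1,"xyz":[0,0,0.024],"dr":[-0.002,-0.004,0.004]},{"grip":1,"xyz":[0,0,0.029],"dr":[-0.002,-0.004,0.004]},{"grip":1,"xyz":[0,0,0.033],"dr":[-0.002,-0.004,0.004]}]'
python3 look.py l2; python3 - <<'E'
from h import *
M=Rz(TY)
need([.4118,-.211,.15],M@F)
E
```

```text
time: 7.53
eef_pos: [0.4114, -0.2108, 0.1348]
tcp_rot: [0.999, -0.035, -0.0, -0.001]
contact_force: [0.0, -0.4, -4.2]
opening: 0.197
t 7.63 pos [ 0.4111 -0.2107  0.1347] F [ 0.3  0.4 -3.4] open 0.201 q [-0.69 -0.09  2.17  0.    1.06 -0.62]
 shift [ 0.0007  0.0002 -0.0153] dr [-0.0017  0.0016 -0.0006]
```

View pics/l2_dc.png

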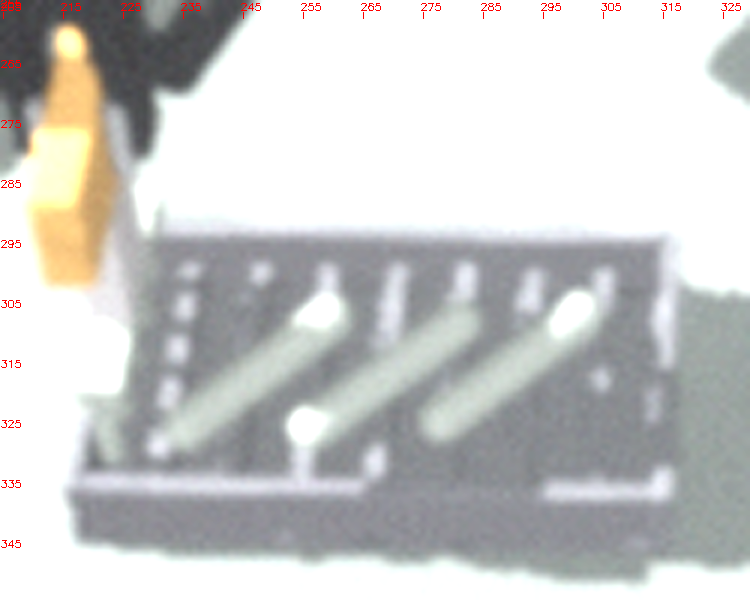

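View pics/l2_sc.png

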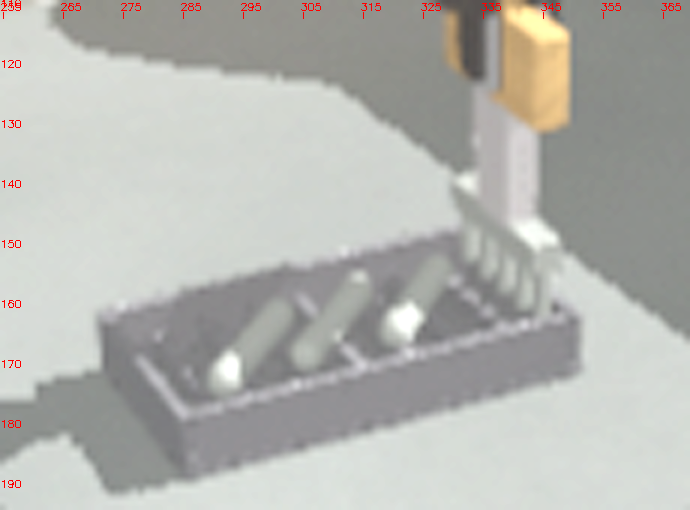

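```bash
python3 -m jog '[{"grip":1,"xyz":[0,0,0.006],"dr":[0,0,0]},{"grip":1,"xyz":[0,0,0.011],"dr":[0,0,0]},{"grip":1,"xyz":[0,0,0.015],"dr":[0,0,0]},{"grip":1,"xyz":[0,0,0.016],"dr":[0,0,0]},{"grip":1,"xyz":[0,0,0.017],"dr":[0,0,0]}]'; python3 -m jog '[{"grip":1,"xyz":[0,0,0.001],"dr":[0,0,0]},{"grip":1,"xyz":[0,0,0.002],"dr":[0,0,0]}]'; python3 -m jog '[{"grip":1,"xyz":[0,0,0.0005],"dr":[0,0,0]},{"grip":1,"xyz":[0,0,0.001],"dr":[0,0,0]}]'
```

```text
time: 8.05
eef_pos: [0.4114, -0.2111, 0.1184]
tcp_rot: [0.999, -0.036, -0.0, -0.0]
contact_force: [0.9, -0.5, -3.7]
opening: 0.2
time: 8.22
eef_pos: [0.4118, -0.2113, 0.1169]
tcp_rot: [0.999, -0.036, 0.0, -0.0]
contact_force: [-0.7, 0.1, -3.8]
opening: 0.193
time: 8.38
eef_pos: [0.4117, -0.2113, 0.1159]
tcp_rot: [0.999, -0.036, 0.0, -0.0]
contact_force: [-0.6, -0.1, 1.6]
opening: 0.198
```

```bash
python3 -m jog '[{"grip":1,"xyz":[0,0,-0.008],"dr":[0,0,0]},{"grip":1,"xyz":[0,0,-0.016],"dr":[0,0,0]},{"grip":1,"xyz":[0,0,-0.0195],"dr":[0,0,0]},{"grip":1,"xyz":[0.004,0,-0.0195],"dr":[0,0,0]},{"grip":1,"xyz":[0.008,0,-0.0195],"dr":[0,0,0]},{"grip":1,"xyz":[0.012,0,-0.0195],"dr":[0,0,0]},{"grip":1,"xyz":[0.016,0,-0.0195],"dr":[0,0,0]},{"grip":1,"xyz":[0.02,0,-0.0195],"dr":[0,0,0]},{"grip":1,"xyz":[0.024,0,-0.0195],"dr":[0,0,0]},{"grip":1,"xyz":[0.028,0,-0.0195],"dr":[0,0,0]},{"grip":1,"xyz":[0.032,0,-0.0195],"dr":[0,0,0]},{"grip":1,"xyz":[0.036,0,-0.0195],"dr":[0,0,0]}]'
python3 look.py l3; python3 - <<'E'
from h import *
M=Rz(TY)
need([.4118,-.211,.135],M@F)
E
```

```text
time: 9.38
eef_pos: [0.4479, -0.2137, 0.1351]
tcp_rot: [0.999, -0.036, -0.0, -0.0]
contact_force: [-0.3, -0.1, -3.0]
opening: 0.199
t 9.48 pos [ 0.4482 -0.2139  0.1354] F [-0.6 -0.3 -3.4] open 0.194 q [-0.65 -0.01  2.09  0.    1.06 -0.58]
 shift [-0.0366 -0.0003  0.0004] dr [-0.0004 -0.0007 -0.0005]
```

View pics/l3_dc.png

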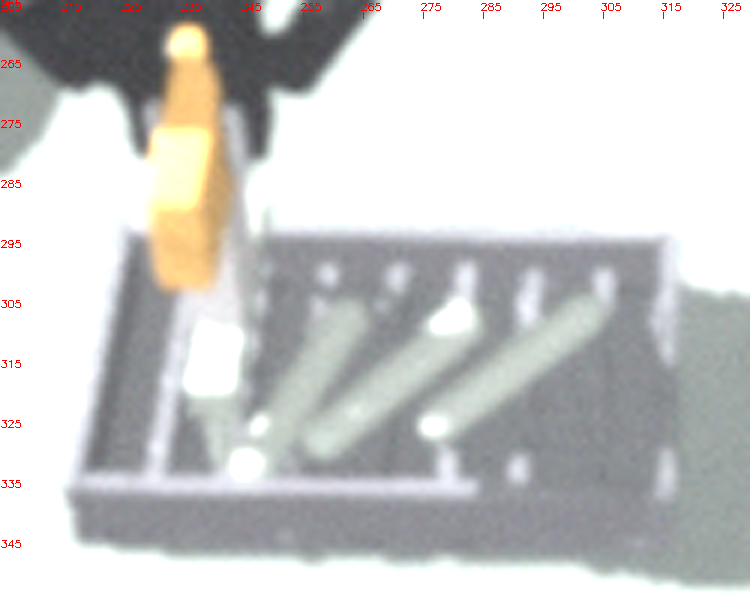

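View pics/l3_sc.png

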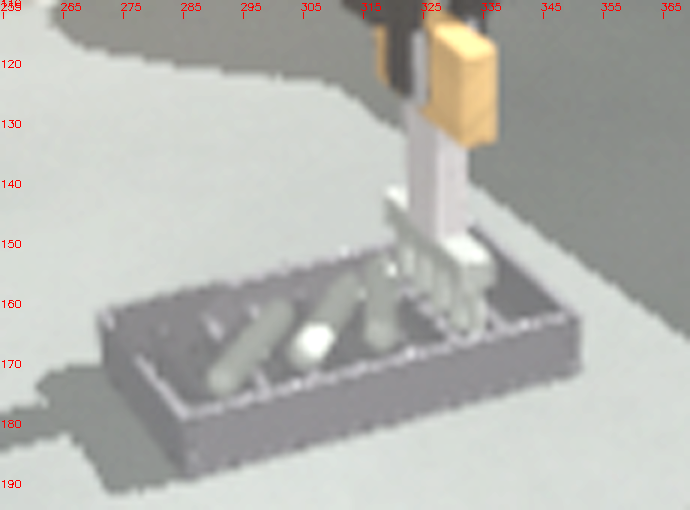

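```bash
python3 -m jog '[{"grip":1,"xyz":[0.004,0,0],"dr":[0,0,0]},{"grip":1,"xyz":[0.008,0,0],"dr":[0,0,0]},{"grip":1,"xyz":[0.012,0,0],"dr":[0,0,0]},{"grip":1,"xyz":[0.016,0,0],"dr":[0,0,0]},{"grip":1,"xyz":[0.02,0,0],"dr":[0,0,0]},{"grip":1,"xyz":[0.024,0,0],"dr":[0,0,0]},{"grip":1,"xyz":[0.028,0,0],"dr":[0,0,0]},{"grip":1,"xyz":[0.032,0,0],"dr":[0,0,0]},{"grip":1,"xyz":[0.036,0,0],"dr":[0,0,0]},{"grip":1,"xyz":[0.04,0,0],"dr":[0,0,0]}]'
python3 look.py l4
```

```text
time: 10.32
eef_pos: [0.4881, -0.2167, 0.1354]
tcp_rot: [0.999, -0.036, 0.0, -0.0]
contact_force: [0.2, -0.3, -4.0]
opening: 0.199
```

View pics/l4_dc.png

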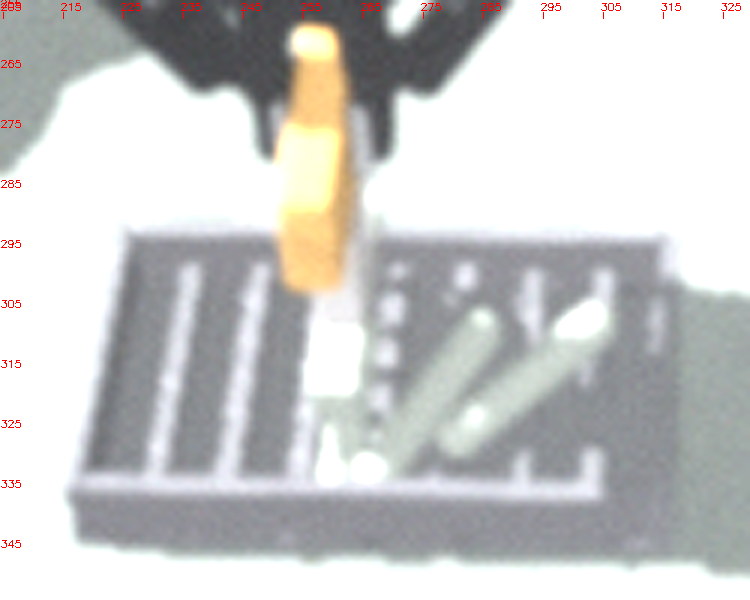

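View pics/l4_sc.png

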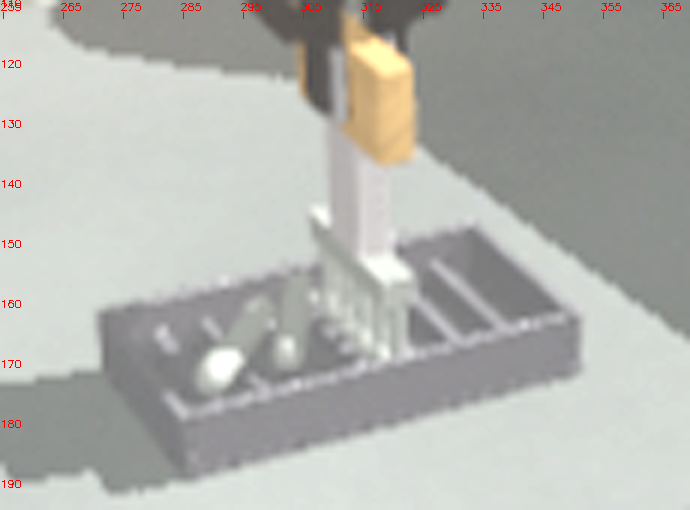

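```bash
python3 -m jog '[{"grip":1,"xyz":[0.004,0,0],"dr":[0,0,0]},{"grip":1,"xyz":[0.008,0,0],"dr":[0,0,0]},{"grip":1,"xyz":[0.012,0,0],"dr":[0,0,0]},{"grip":1,"xyz":[0.016,0,0],"dr":[0,0,0]},{"grip":1,"xyz":[0.02,0,0],"dr":[0,0,0]},{"grip":1,"xyz":[0.024,0,0],"dr":[0,0,0]},{"grip":1,"xyz":[0.028,0,0],"dr":[0,0,0]},{"grip":1,"xyz":[0.032,0,0],"dr":[0,0,0]},{"grip":1,"xyz":[0.036,0,0],"dr":[0,0,0]},{"grip":1,"xyz":[0.04,0,0],"dr":[0,0,0]},{"grip":1,"xyz":[0.044,0,0],"dr":[0,0,0]},{"grip":1,"xyz":[0.048,0,0],"dr":[0,0,0]}]'
python3 look.py l5
```

```text
time: 11.42
eef_pos: [0.5361, -0.2201, 0.1354]
tcp_rot: [0.999, -0.036, 0.001, -0.0]
contact_force: [-0.0, -0.4, -3.4]
opening: 0.197
```

View pics/l5_dc.png

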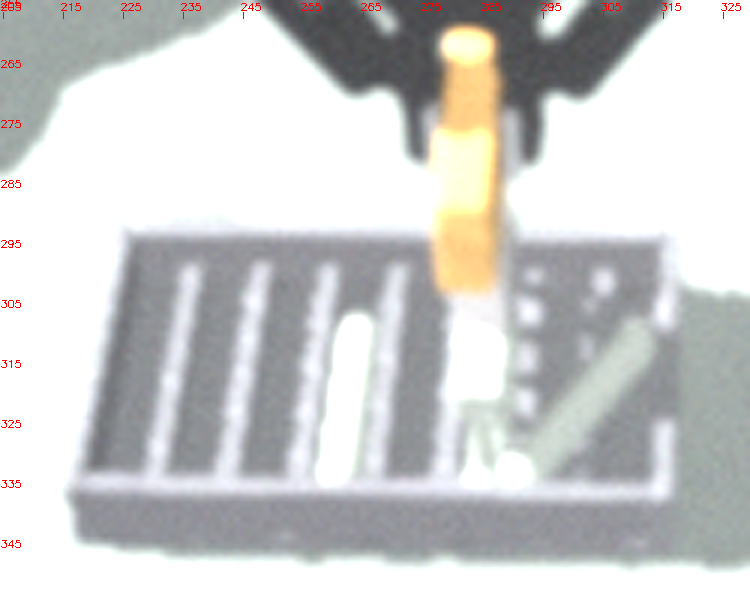

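View pics/l5_sc.png

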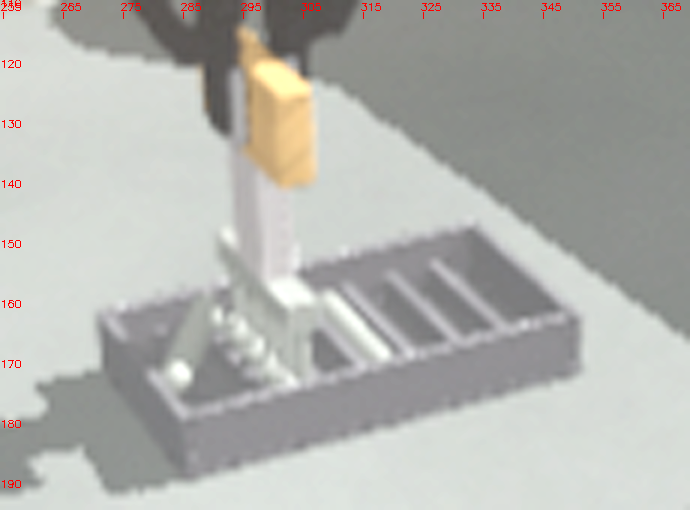

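```bash
python3 -m jog '[{"grip":1,"xyz":[0.004,0,0],"dr":[0,0,0]},{"grip":1,"xyz":[0.008,0,0],"dr":[0,0,0]},{"grip":1,"xyz":[0.012,0,0],"dr":[0,0,0]},{"grip":1,"xyz":[0.016,0,0],"dr":[0,0,0]},{"grip":1,"xyz":[0.019,0,0],"dr":[0,0,0]},{"grip":1,"xyz":[0.022,0,0],"dr":[0,0,0]},{"grip":1,"xyz":[0.025,0,0],"dr":[0,0,0]},{"grip":1,"xyz":[0.028,0,0],"dr":[0,0,0]}]'
python3 look.py l6
```

```text
time: 12.18
eef_pos: [0.5636, -0.2221, 0.1353]
tcp_rot: [0.999, -0.036, 0.0, -0.0]
contact_force: [0.2, 0.2, -3.5]
opening: 0.199
```

View pics/l6_dc.png

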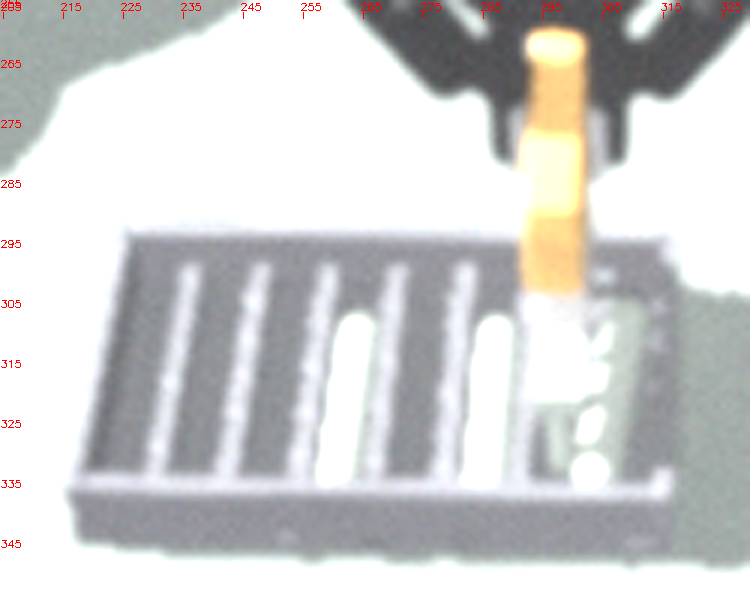

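View pics/l6_sc.png

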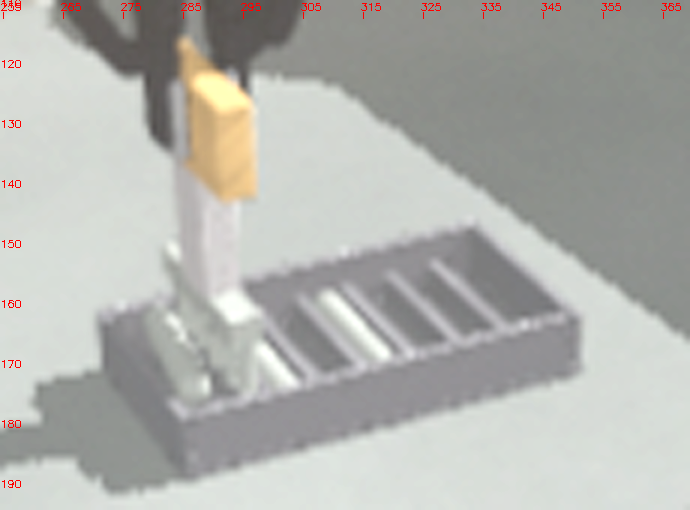

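```bash
python3 -m jog '[{"grip":1,"xyz":[0.002,0,0],"dr":[0,0,0]},{"grip":1,"xyz":[0.004,0,0],"dr":[0,0,0]},{"grip":1,"xyz":[0.006,0,0],"dr":[0,0,0]},{"grip":1,"xyz":[0.008,0,0],"dr":[0,0,0]},{"grip":1,"xyz":[0.01,0,0],"dr":[0,0,0]},{"grip":1,"xyz":[0.012,0,0],"dr":[0,0,0]},{"grip":1,"xyz":[0.012,0,0],"dr":[0,0,0]}]'
python3 look.py l7
```

```text
time: 12.87
eef_pos: [0.5756, -0.2229, 0.1354]
tcp_rot: [0.999, -0.036, 0.0, -0.0]
contact_force: [-0.6, -0.5, -2.8]
opening: 0.195
```

View pics/l7_dc.png

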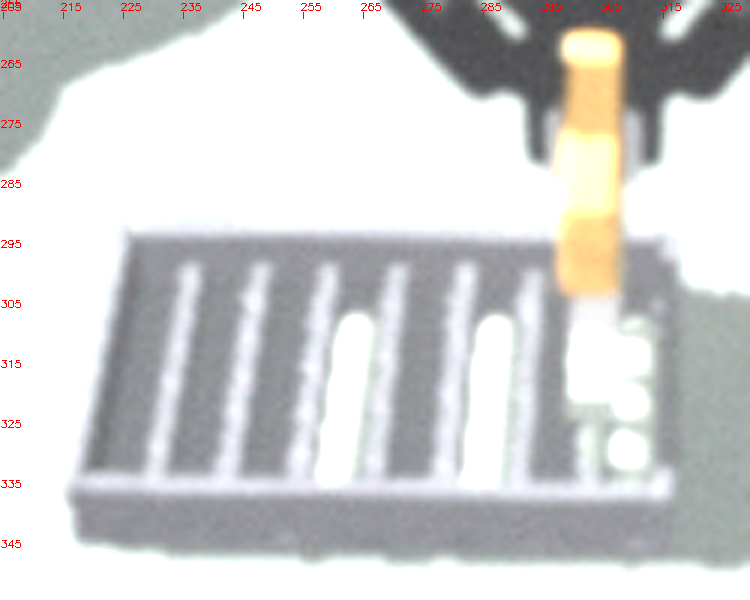

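View pics/l7_sc.png

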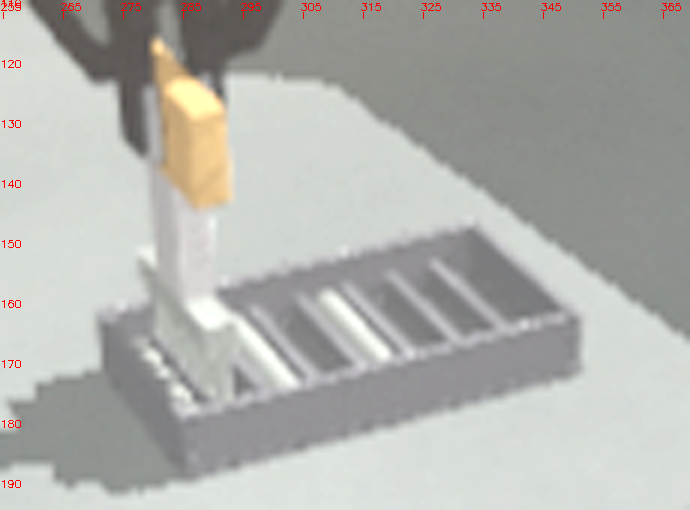

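```bash
python3 -m jog '[{"grip":1,"xyz":[0,0,-0.01],"dr":[0,0,0]},{"grip":1,"xyz":[0,0,-0.03],"dr":[0,0,0]},{"grip":1,"xyz":[0,0,-0.055],"dr":[0,0,0]},{"grip":1,"xyz":[0,-0.02,-0.085],"dr":[0,0,0]},{"grip":1,"xyz":[-0.005,-0.05,-0.115],"dr":[0,0,0]},{"grip":1,"xyz":[-0.01,-0.085,-0.145],"dr":[0,0,0]},{"grip":1,"xyz":[-0.015,-0.12,-0.165],"dr":[0,0,0]},{"grip":1,"xyz":[-0.015,-0.14,-0.165],"dr":[0,0,0]}]'
python3 look.py l8
```

```text
time: 13.63
eef_pos: [0.5715, -0.0803, 0.308]
tcp_rot: [0.999, -0.035, 0.005, 0.001]
contact_force: [1.1, -0.6, -2.6]
opening: 0.201
```

View pics/l8_dc.png

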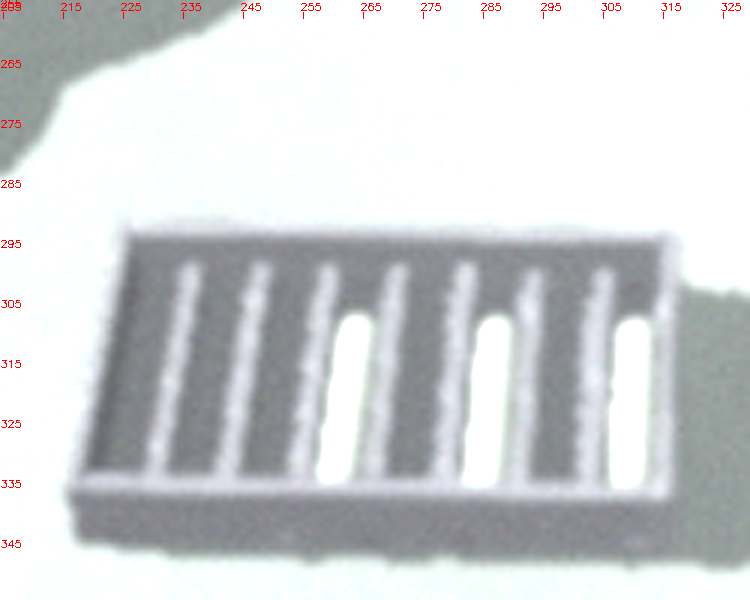

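View pics/l8_sc.png

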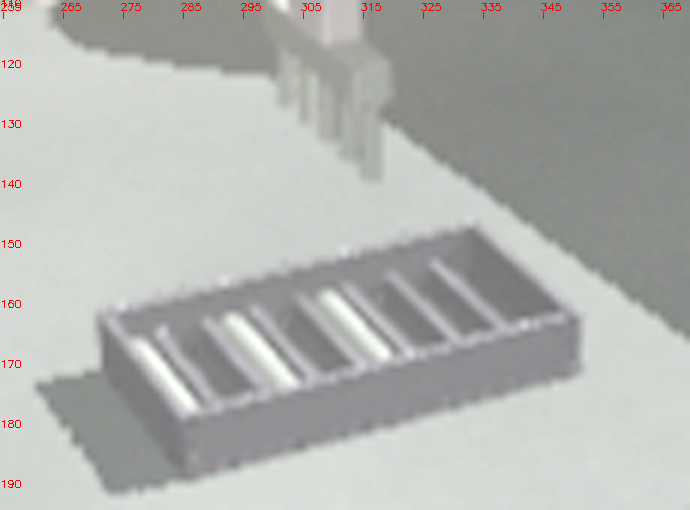

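```bash
python3 - <<'E'
from h import *
g=np.load('grasp.npz');Rt=R.from_quat(g['q']).as_matrix()
p=g['p']-Rt[:,2]*.135;print(p);need(p+[.01,0,.03],Rt)
E
```

```text
[0.4107     0.20560158 0.22833831]
t 13.73 pos [ 0.5708 -0.0789  0.3041] F [ 0.1 -0.3 -4.4] open 0.199 q [-0.31  0.02  1.75  0.    1.37 -0.25]
 shift [-0.169  -0.2737  0.0451] dr [ 0.0159  0.6062 -0.0557]
```

```bash
python3 -m jog '[{"grip":1,"xyz":[-0.014,-0.02,0],"dr":[0.001,0.05,-0.005]},{"grip":1,"xyz":[-0.03,-0.042,0],"dr":[0.003,0.101,-0.01]},{"grip":1,"xyz":[-0.046,-0.065,0],"dr":[0.004,0.152,-0.014]},{"grip":1,"xyz":[-0.062,-0.088,0],"dr":[0.005,0.202,-0.018]},{"grip":1,"xyz":[-0.078,-0.112,0],"dr":[0.007,0.253,-0.023]},{"grip":1,"xyz":[-0.094,-0.136,0],"dr":[0.008,0.303,-0.028]},{"grip":1,"xyz":[-0.11,-0.16,0.002],"dr":[0.009,0.354,-0.032]},{"grip":1,"xyz":[-0.125,-0.185,0.006],"dr":[0.01,0.404,-0.037]},{"grip":1,"xyz":[-0.138,-0.21,0.014],"dr":[0.012,0.455,-0.042]},{"grip":1,"xyz":[-0.15,-0.235,0.024],"dr":[0.013,0.505,-0.046]},{"grip":1,"xyz":[-0.16,-0.257,0.035],"dr":[0.014,0.556,-0.051]},{"grip":1,"xyz":[-0.169,-0.2737,0.045],"dr":[0.016,0.606,-0.0557]}]'
python3 -m jog '[{"grip":1,"xyz":[0,0,0],"dr":[0,0,0]},{"grip":1,"xyz":[0,0,0],"dr":[0,0,0]},{"grip":1,"xyz":[0,0,0],"dr":[0,0,0]}]'
python3 - <<'E'
from h import *
g=np.load('grasp.npz');Rt=R.from_quat(g['q']).as_matrix()
p=g['p']-Rt[:,2]*.135;need(p,Rt)
E
```

```text
time: 14.73
eef_pos: [0.4197, 0.2035, 0.2548]
tcp_rot: [0.954, -0.007, 0.299, 0.002]
contact_force: [0.4, -0.4, -3.4]
opening: 0.195
time: 14.98
eef_pos: [0.4213, 0.2023, 0.2559]
tcp_rot: [0.954, -0.007, 0.298, 0.003]
contact_force: [-0.4, -0.1, -3.1]
opening: 0.198
t 14.98 pos [0.4213 0.2023 0.2559] F [-0.4 -0.1 -3.1] open 0.198 q [ 0.34 -0.51  2.34 -0.29  0.76  0.51]
 shift [-0.0244 -0.0032  0.0166] dr [ 0.0032  0.0062 -0.0037]
```

```bash
python3 -m jog '[{"grip":1,"xyz":[-0.012,-0.0016,0.008],"dr":[0.003,0.006,-0.004]},{"grip":1,"xyz":[-0.0224,-0.0032,0.0166],"dr":[0.003,0.006,-0.004]},{"grip":1,"xyz":[-0.0224,-0.0032,0.0166],"dr":[0.003,0.006,-0.004]},{"grip":1,"xyz":[-0.0224,-0.0032,0.0166],"dr":[0.003,0.006,-0.004]}]'
python3 - <<'E'
from h import *
from plant import ctrl
g=np.load('grasp.npz');Rt=R.from_quat(g['q']).as_matrix()
p=g['p']-Rt[:,2]*.135;need(p,Rt)
cs=ctrl.get_calibration('scene')
a=ctrl.read_camera('scene')[:,:,::-1];b=ctrl.read_camera('side')[:,:,::-1]
o=np.hstack([cv2.resize(a[130:300,340:460],None,fx=3.3,fy=3.3,interpolation=2),cv2.resize(b[90:260,220:340],None,fx=3.3,fy=3.3,interpolation=2)]);cv2.imwrite('pics/ins.png',o)
E
```

```text
time: 15.32
eef_pos: [0.4121, 0.2052, 0.228]
tcp_rot: [0.954, -0.005, 0.3, 0.002]
contact_force: [-0.4, -1.0, -2.7]
opening: 0.197
t 15.32 pos [0.4121 0.2052 0.228 ] F [-0.4 -1.  -2.7] open 0.197 q [ 0.35 -0.5   2.39 -0.32  0.71  0.55]
 shift [-0.0009 -0.0003 -0.0011] dr [ 0.0012  0.0022 -0.0002]
```

View pics/ins.png

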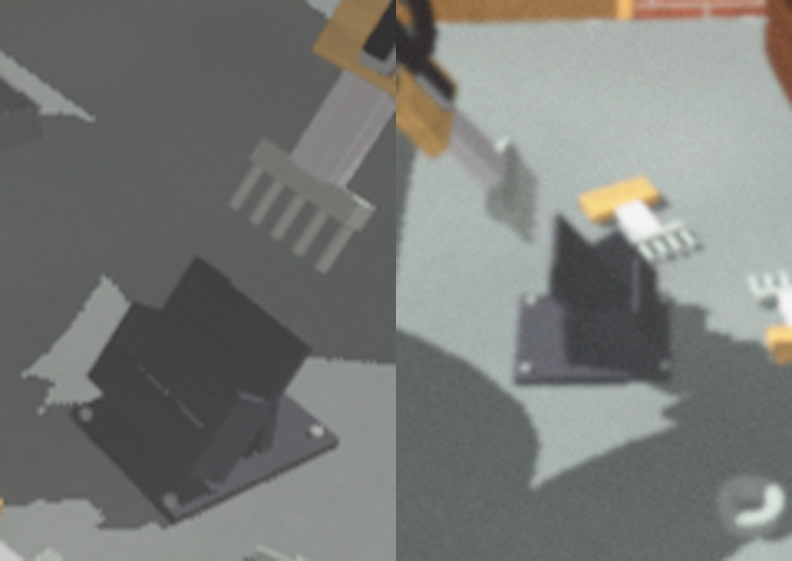

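```bash
python3 -m jog '[{"grip":1,"xyz":[0,0,0.015],"dr":[0.001,0.002,0]},{"grip":1,"xyz":[0,0,0.03],"dr":[0.001,0.002,0]},{"grip":1,"xyz":[0,0,0.045],"dr":[0.001,0.002,0]},{"grip":1,"xyz":[0,0,0.06],"dr":[0.001,0.002,0]},{"grip":1,"xyz":[0,0,0.075],"dr":[0.001,0.002,0]},{"grip":1,"xyz":[0,0,0.088],"dr":[0.001,0.002,0]},{"grip":1,"xyz":[0,0,0.1],"dr":[0.001,0.002,0]},{"grip":1,"xyz":[0,0,0.11],"dr":[0.001,0.002,0]},{"grip":1,"xyz":[0,0,0.118],"dr":[0.001,0.002,0]},{"grip":1,"xyz":[0,0,0.124],"dr":[0.001,0.002,0]},{"grip":1,"xyz":[0,0,0.126],"dr":[0.001,0.002,0]}]'
python3 - <<'E'
from h import *
g=np.load('grasp.npz');Rt=R.from_quat(g['q']).as_matrix();need(g['p'],Rt)
E
```

```text
time: 16.33
eef_pos: [0.4853, 0.2052, 0.1257]
tcp_rot: [0.953, -0.004, 0.302, 0.001]
contact_force: [0.5, -0.2, -3.8]
opening: 0.201
t 16.33 pos [0.4853 0.2052 0.1257] F [ 0.5 -0.2 -3.8] open 0.201 q [ 0.29 -0.16  2.34 -0.45  0.4   0.67]
 shift [-0.0021  0.0005  0.0082] dr [-0.0011 -0.002   0.0003]
```

```bash
python3 -m jog '[{"grip":1,"xyz":[-0.001,0,0.003],"dr":[0,-0.001,0]},{"grip":1,"xyz":[-0.0015,0,0.005],"dr":[0,-0.001,0]},{"grip":1,"xyz":[-0.0015,0,0.007],"dr":[0,-0.001,0]},{"grip":1,"xyz":[-0.0015,0,0.008],"dr":[0,-0.001,0]},{"grip":1,"xyz":[-0.0015,0,0.008],"dr":[0,-0.001,0]}]'
```

```text
time: 16.75
eef_pos: [0.488, 0.2054, 0.1187]
tcp_rot: [0.953, -0.004, 0.302, 0.001]
contact_force: [0.2, -0.4, -3.5]
opening: 0.197
```

```bash
python3 -m jog '[{"grip":1,"xyz":[-0.0003,0,0.001],"dr":[0,0,0]},{"grip":1,"xyz":[-0.0006,0,0.002],"dr":[0,0,0]},{"grip":1,"xyz":[-0.0006,0,0.002],"dr":[0,0,0]}]'
```

```text
time: 17.0
eef_pos: [0.4887, 0.2057, 0.1182]
tcp_rot: [0.953, -0.004, 0.302, 0.001]
contact_force: [-10.5, -0.8, 8.2]
opening: 0.194
```

```bash
python3 -m jog '[{"grip":0.8,"xyz":[0,0,-0.001],"dr":[0,0,0]},{"grip":0.7,"xyz":[0,0,-0.001],"dr":[0,0,0]},{"grip":0.5,"xyz":[0,0,-0.001],"dr":[0,0,0]},{"grip":0.2,"xyz":[0,0,-0.001],"dr":[0,0,0]},{"grip":0,"xyz":[0,0,-0.001],"dr":[0,0,0]},{"grip":0,"xyz":[0,0,-0.001],"dr":[0,0,0]},{"grip":0,"xyz":[0,0,-0.001],"dr":[0,0,0]},{"grip":0,"xyz":[0,0,-0.001],"dr":[0,0,0]}]' 20
python3 - <<'E'
from h import *
st,im=shot('w9')
E
```

```text
time: 17.67
eef_pos: [0.4882, 0.2054, 0.1175]
tcp_rot: [0.953, -0.004, 0.302, 0.001]
contact_force: [-0.3, 0.5, 0.1]
opening: 0.998
```

View pics/w9.png

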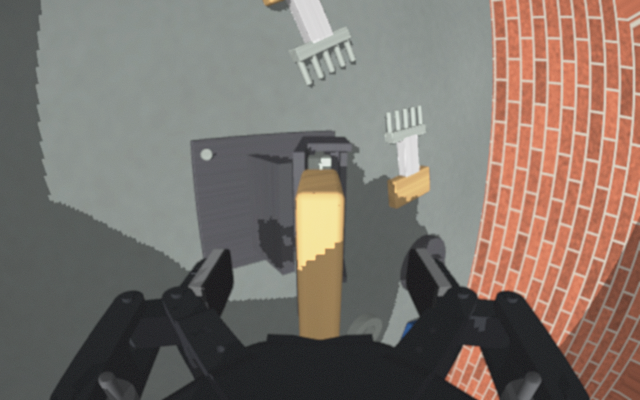

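The rake board sits at about (320,250) between the open pads, in nearly the same place as before the grasp. I'll back off along the tool axis.

```bash
python3 -m jog '[{"grip":0,"xyz":[0,0,-0.01],"dr":[0,0,0]},{"grip":0,"xyz":[0,0,-0.03],"dr":[0,0,0]},{"grip":0,"xyz":[0,0,-0.055],"dr":[0,0,0]},{"grip":0,"xyz":[0,0,-0.08],"dr":[0,0,0]},{"grip":0,"xyz":[0,0,-0.105],"dr":[0,0,0]},{"grip":0,"xyz":[0,0,-0.13],"dr":[0,0,0]},{"grip":0,"xyz":[0,0,-0.145],"dr":[0,0,0]},{"grip":0,"xyz":[0,0,-0.148],"dr":[0,0,0]},{"grip":0,"xyz":[0,0,-0.148],"dr":[0,0,0]},{"grip":0,"xyz":[0,0,-0.148],"dr":[0,0,0]}]'
python3 - <<'E'
from h import *
from plant import ctrl
st,im=shot('w10')
a=ctrl.read_camera('scene')[:,:,::-1];b=ctrl.read_camera('side')[:,:,::-1]
a0=cv2.imread('pics/scene0.png');b0=cv2.imread('pics/side0.png')
Z=lambda i,x,y:cv2.resize(i[y:y+120,x:x+110],None,fx=2.5,fy=2.5,interpolation=2)
cv2.imwrite('pics/fin.png',np.vstack([np.hstack([Z(a0,350,170),Z(a,350,170)]),np.hstack([Z(b0,235,110),Z(b,235,110)])])[:, :800])
cv2.imwrite('pics/fs.png',a);cv2.imwrite('pics/fd.png',b);print(st['eef_pos'],st['contact_force'])
E
```

```text
time: 18.55
eef_pos: [0.4028, 0.206, 0.2376]
tcp_rot: [0.953, -0.004, 0.301, 0.001]
contact_force: [-0.6, 0.6, -0.1]
opening: 1.0
[0.4028185  0.20596549 0.23763233] [-0.60201864  0.57044205 -0.13384857]
```

View pics/fin.png

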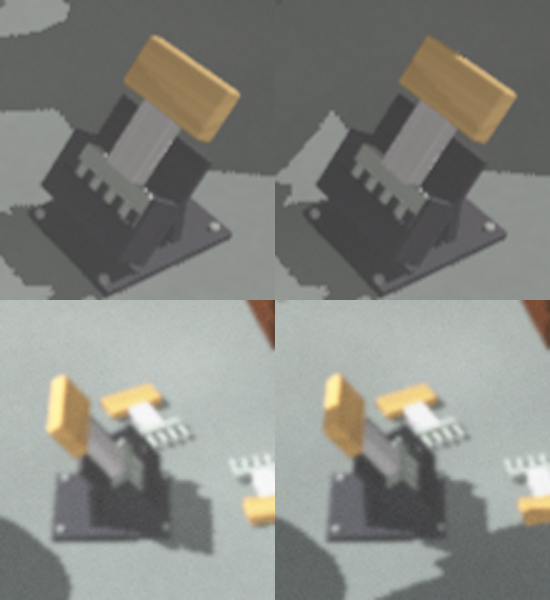

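View pics/fs.png

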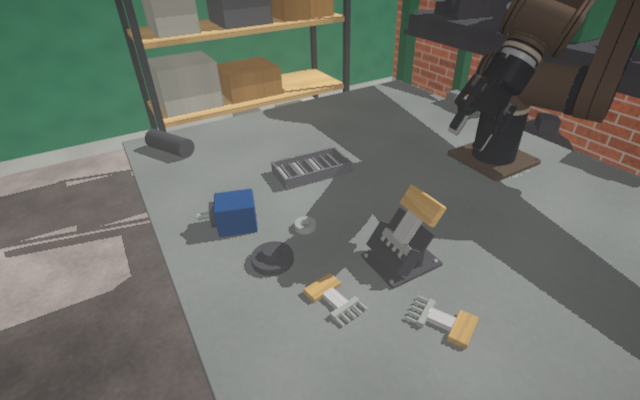

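View pics/fd.png

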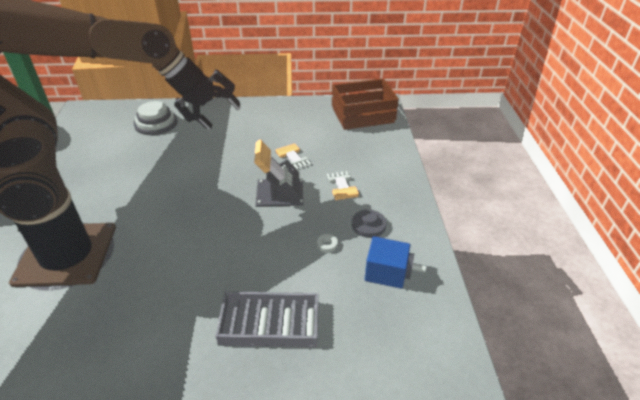

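The rake sits exactly as in the starting pictures. The three pins lie in grooves, the bystanders haven't moved, and the gripper is clear. I'm handing the job in.

```bash
python3 -c "
from plant import ctrl
print(ctrl.sign_off())"
```

```text
the job is handed in; nothing more can be done
None
```

The job is done and handed in at about 19 s of the 64 s allowed; sign-off gives no verdict. I took the large rake from its rest and combed it once along the tray's +x, with the tines about 4 mm above the ridges. Then I slid it back into the rest until it met the floor (contact force about 13 N), opened the gripper and backed off.

**Last checks:**
- **Pins:** both camera views show all three lying in separate grooves. I judged this by eye and did not measure their angles or heights.
- **Rake:** in its rest it looks the same as in the starting pictures, with no visible shift.
- **Bystanders:** the gear, the bearing and the gearbox look unmoved.
- **Gripper:** it is open and clear, and the contact force reads about zero.

**Disagreements:** the camera estimates of the tray and rest positions differed from each other by 2–4 mm. I set the rake height by touching the tray floor, and returned it using the recorded grasp pose. No check failed.

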